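# Restock the compound rack from the tip-out bin

## Task

Tip the bin forward by its handle as far as it goes and take out all the round compound bars. Stack them on the wooden rack (one bar may already lie there) as a pyramid, straight and centred along the seats: a full row of three in the seats, the others saddled in the gaps of the layer below. Finish with the empty bin tipped back shut and everything else on the bench left as it was.

Things in the scene. Friction and masses are not known exactly. Their poses are not given: they have to be found in the camera images.
- bin_unit: grey sheet-steel cabinet of the tip-out bin, 220 mm wide, 182 mm high, fixed to the bench; origin on the bench right under the bin's hinge, x to the cabinet's back (155 mm), y along the hinge; its 8 mm roof starts 62 mm behind the hinge; its side plates (outer faces 110 mm from the middle) slope from the roof's front edge down to 46 mm height at the front
- bin (a joint): tip-out bin in the cabinet: 0 = shut (upright), 1.0 rad = tipped fully forward against its stop; it turns about the hinge, its top coming away from the cabinet; the hinge is stiff (0.5 N m of friction), so the bin stays where it is left; loaded it takes 6 to 10 N at the handle
- bin_hinge (a point): middle of the hinge line, along the bin's lower front edge, 30 mm above the bench; its x runs along the bin's floor to its back, its z up its front wall, turning with the bin. The bin is an open grey tub with 4 mm walls, inside 190 mm wide and 126 mm deep; front wall 114 mm high, back wall 34 mm, sides sloping from 114 mm in front to 24 mm at the back
- bin_handle (a point): middle of the bin's handle: a round steel rod 12 mm across and 122 mm long, parallel to the hinge, above the top edge of the front wall (140 mm up the front wall from the hinge), with 20 mm of free space under it and two lugs 52 mm either side of the middle
- rack: low wooden bar rack fixed to the bench, 150 mm along x, 52 mm along y; origin in the middle of its underside. Three flat seats 20 mm above the bench at x = -44, 0, +44 mm, parted by ridges 12 mm wide, 6 mm high; raised ends 14 mm above the seats. Bars lie in the seats along y and overhang the board by 4 mm at either end
- rack_seat (a point): middle of the rack's middle seat, axes as the rack's. A bar's centre lies 20 mm above a seat (40 mm above the bench), about 73 mm above the bench in the saddle between two seated bars (rack x = -22 or +22 mm), about 107 mm on top of those (rack x = 0)
- bar_0: a round bar of polishing compound, a solid tan cylinder 40 mm across and 60 mm long in a kraft paper band, about 115 g; origin at its centre, y along its length; it rolls easily; at the start it lies in the rack, in the seat at x = +44 mm; absent in some starts
- bar_1: a round bar of polishing compound, a solid tan cylinder 40 mm across and 60 mm long in a kraft paper band, about 115 g; origin at its centre, y along its length; it rolls easily; at the start in the bin
- bar_2: a round bar of polishing compound, a solid tan cylinder 40 mm across and 60 mm long in a kraft paper band, about 115 g; origin at its centre, y along its length; it rolls easily; at the start in the bin
- bar_3: a round bar of polishing compound, a solid tan cylinder 40 mm across and 60 mm long in a kraft paper band, about 115 g; origin at its centre, y along its length; it rolls easily; at the start in the bin
- bar_4: a round bar of polishing compound, a solid tan cylinder 40 mm across and 60 mm long in a kraft paper band, about 115 g; origin at its centre, y along its length; it rolls easily; at the start in the bin, absent in some starts
- bar_5: a round bar of polishing compound, a solid tan cylinder 40 mm across and 60 mm long in a kraft paper band, about 115 g; origin at its centre, y along its length; it rolls easily; at the start in the bin, absent in some starts
- mat: dark bench mat under cabinet and rack, level with the bench, with a fixed wooden rim 20 mm high and 12 mm wide round it that stops rolling bars: 335 mm along x and 770 mm along y inside the rim; origin at its middle
- jar: clear jar with a steel lid, 72 mm across, 100 mm high, stands to one side; origin under its middle; not part of the job
- block: rectangular brown compound block 110 x 38 x 30 mm lying on the mat in the middle; origin under its middle; not part of the job
- brush: bench brush 190 mm long lying on the bench to one side; not part of the job
- ball: engraver's ball on a rubber ring, 120 mm across, 131 mm high, stands to one side; origin under its middle; not part of the job
- cup: steel cup 68 mm across, 85 mm high, at the back of the bench; not part of the job
- mandrel: steel ring mandrel standing upright on its foot, 192 mm high, at the back of the bench; not part of the job
Mind the look-alikes: they are no part of the job. Leave any green look-alike of the bar_0 alone. Leave any black or red look-alike of the bar_4 alone.

How it is judged:
By the outcome, as a careful person would: the job done as asked, in the order asked, and still so for the second after the job is handed in, with the robot touching nothing.
Of bar_0, bar_4, bar_5 only 1 to 3 are there at a start; the rules pass over those that are not, and their reading is None.
At some moment in a run one of bar_0, bar_1, bar_2, bar_3, bar_4, bar_5 may be knocked a few centimetres aside while the robot is not near it.
Once in a run the grip may slacken for a moment while it holds something.
It also fails if it takes over 210 s, if anything falls off the work surface, if the arm or the gripper's body presses on something with over 40 N, if the wrist force passes 120 N, or if a joint passes its speed limit or range.

## Robot

A 6-joint arm with a two-finger parallel gripper is mounted at the origin on the work surface. World frame = base frame: x ahead of the robot, y to its left, z up, the work surface at z = 0. Lengths are in mm, angles in rad, forces in N, time in s.
With the tool pointing down it reaches from about 350 to 1000 mm from the base axis. Payload 7.1 kg.
Tool frame: the origin (TCP) lies at the very end of the fingers, on their centre line; the grasp point (between the pads) lies 19 mm behind it (env.pinch_z is the distance from the TCP to the grasp point, in mm); z points along the fingers, y is the line along which they close (so a half turn about z gives the same grasp; the last joint's range is limited). The gripper opens to 85 mm and grips with 20 to 120 N. Pads are 22 mm wide; open, the fingers measure 114 mm over their backs; the gripper's body (76 mm by 85 mm) begins 54 mm behind the grasp point. The pads swing forward as they close: fully open they stand 13 mm farther back than shut.
Start: joints at [-1.189, 0.423, 1.63, -0, 1.089, -0.019], TCP at [243.862, -575.444, 231.319] pointing down, gripper open.
Joint ranges: [-3, 3], [-0.9, 2.11], [0.09, 2.58], [-1.31, 4.45], [0.11, 2.69], [-2.54, 2.54]. Speed limits (rad/s): [2.39, 2.39, 3.01, 3.14, 3.14, 3.14].

## Interface

Orientations are given as a unit quaternion [w, x, y, z].
In Python, from rig import env gives the robot as it stands.
- The arm moves only by the shell command python3 -m pendant 'ROWS' [OPENING] [FORCE]. ROWS is JSON, one flat list of numbers, 6 for each row, row after row: the shift along the tool's x, y, z in mm, then the turn, a rotation vector about the tool's x, y, z in rad. In form: [dx, dy, dz, ax, ay, az, dx, dy, dz, ax, ay, az, ...]. A call has 1 to 8 rows; each row shifts and turns the commanded pose from where the row before left it, along the tool's axes as they then stand; what a row does not reach is not made up. A row lasts 1/10 s, in which the tool goes at most 50 mm and 8.59 degrees, less where a joint would pass 70% of its speed; a pose out of reach is approached as far as the arm can. A call with a gripper value outside its range is refused whole. OPENING is the finger opening in mm, from 0 to 85.4, set as the call begins (- or left out, the last holds). The fingers move at their own pace and stop on an object; FORCE is the grip in N (left out, the last holds). Time passes only in rows, so rows that do not move let the fingers close. It gives the time, the measured TCP pose, the force, the opening and the grip force at its end, in the units of the state.
- env.observe(): the state, without advancing time (a new reading comes with each control period).
- env.camera(name): name is "side" or "top" or "wrist"; returns a dict with "pixels" (420x560x3 uint8, blue, green, red), "range_z" (420x560 float32, mm along the optical axis (not along the pixel's ray), 0 where there is no reading), "intrinsics" (3x3 intrinsics, pixels), "camera_from_world" (4x4, takes a point from world to camera coordinates). Camera axes: x right, y up, looking along -z (the intrinsics and any distortion apply to the point x, -y, -z); pixel columns grow to the right and rows downward; lengths in mm; the calibration is good to about 2 mm. A picture is of the moment at which its call begins.
- env.job_done(): hands the job in; it is judged then, once.
Trained networks look in a picture, given as the dict that the camera call returned (one of the last four; its "shot" number tells which), for a name from the list of things; names that differ only in an ending like _2 or _b are one class to them, and where a whole thing is asked for, a point or a joint stands for the part that bears it (a point fixed in the world has none). Each returns a list of dicts, best first, with "p" (0 to 1); they miss things now and then, are a little off and sometimes report something else, mostly with a low value. They report only what shows in the picture. A call takes as long as a camera call. They do not tell look-alikes from the thing itself.
- env.search_frame(thing, picture): "rect" ([left, top, right, bottom] in pixels, round what is visible of it).
The state is a dict: "time": time; "q": joint angles; "qd": joint speeds; "effort": joint torques, N m; "ee_pos": TCP position; "ee_rot": TCP orientation; "ft_force": force on the tool from outside, world axes, zero at the start; "moment": the same for the moment, N m; "opening": finger opening in mm; "gripper_force": force on a finger pad.
Only numpy, scipy, OpenCV 4.12 (cv2) and the standard library are available. Lean on these libraries where they do the work, as an engineer would, in place of code of your own. Each camera call takes 0.05 s, during which the arm holds its last target. There are 200 camera calls.

## Working session

There is one attempt and no reset: what is moved stays moved. The work goes in short steps, Python scripts to look and compute and a shell command to move; the robot and the scene stay as the last step left them, time stands still between calls to the robot, and variables do not carry over. Pictures are saved under pics/ and viewed, at most 14 in all, crops included, and the job is handed in when it is done.

```bash
ls; mkdir -p pics
cat > h.py <<'E'
import numpy as np, cv2
from rig import env
from scipy.spatial.transform import Rotation as R
def cloud(c):
    K=np.array(c["intrinsics"]);T=np.array(c["camera_from_world"]);z=c["range_z"].astype(float)
    v,u=np.mgrid[:z.shape[0],:z.shape[1]]
    P=np.stack([(u-K[0,2])/K[0,0]*z,-(v-K[1,2])/K[1,1]*z,-z],-1)
    W=(P-T[:3,3])@T[:3,:3]
    W[z<=0]=np.nan
    return W
def st():
    s=env.observe();q=s["ee_rot"];r=R.from_quat([q[1],q[2],q[3],q[0]])
    return s,np.array(s["ee_pos"]),r
E
python3 - <<'E'
from h import *
for n in ["side","top"]:
    c=env.camera(n);cv2.imwrite(f"pics/{n}0.png",c["pixels"]);np.save(n+"0.npy",cloud(c))
    for t in ["bin_unit","rack","bar_1","block","jar","ball","bin_handle"]:
        print(n,t,[(np.round(d["rect"]).astype(int).tolist(),round(d["p"],2)) for d in env.search_frame(t,c)])
s,p,r=st();print(p,np.round(r.as_matrix(),3))
E
```

```text
pics
side bin_unit [([156, 197, 258, 305], 0.62)]
side rack [([289, 197, 328, 223], 0.68), ([178, 227, 248, 294], 0.31)]
side bar_1 [([270, 322, 290, 347], 0.89), ([196, 235, 217, 261], 0.75), ([310, 180, 324, 189], 0.73), ([240, 206, 249, 222], 0.71), ([287, 180, 311, 205], 0.67), ([294, 140, 337, 168], 0.57), ([269, 181, 290, 194], 0.55), ([208, 252, 209, 254], 0.38), ([347, 138, 381, 178], 0.33)]
side block [([268, 231, 302, 257], 0.68), ([291, 182, 308, 205], 0.63)]
side jar [([169, 321, 201, 362], 0.65)]
side ball [([350, 136, 380, 178], 0.85)]
side bin_handle []
top bin_unit [([140, 153, 237, 235], 0.81)]
top rack [([324, 205, 343, 257], 0.85)]
top bar_1 [([179, 202, 207, 213], 0.91), ([168, 298, 191, 325], 0.74), ([319, 178, 341, 190], 0.62), ([324, 208, 344, 224], 0.59), ([358, 206, 381, 227], 0.53), ([263, 175, 282, 190], 0.52), ([412, 149, 427, 211], 0.51), ([181, 191, 206, 199], 0.49)]
top block [([266, 227, 274, 266], 0.64)]
top jar [([92, 238, 133, 264], 0.59)]
top ball [([423, 222, 478, 262], 0.75), ([264, 227, 274, 267], 0.36)]
top bin_handle [([150, 196, 232, 229], 0.84), ([183, 196, 204, 198], 0.35)]
[ 243.86557618 -575.44697954  231.33709123] [[ 0.921  0.39   0.   ]
 [ 0.39  -0.921 -0.   ]
 [ 0.     0.    -1.   ]]
```

Run:
```python
import cv2
a=cv2.imread("pics/top0.png")[130:340,60:490];cv2.imwrite("pics/top0c.png",cv2.resize(a,(800,391),interpolation=cv2.INTER_CUBIC))
a=cv2.imread("pics/side0.png")[120:380,140:400];cv2.imwrite("pics/side0c.png",cv2.resize(a,(600,600),interpolation=cv2.INTER_CUBIC))
```

```text
(no output)
```

View pics/top0c.png

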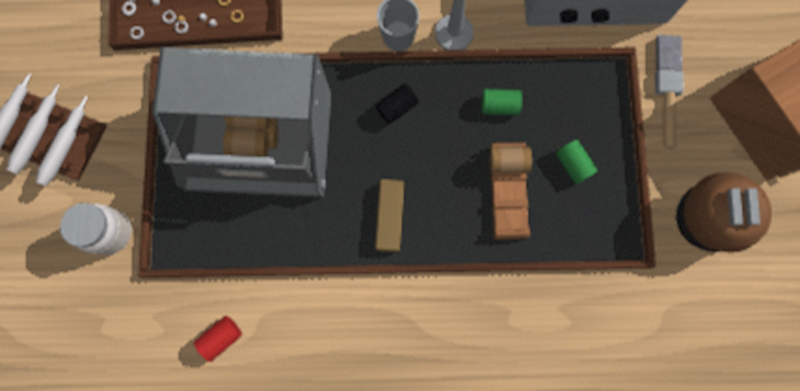

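View pics/side0c.png

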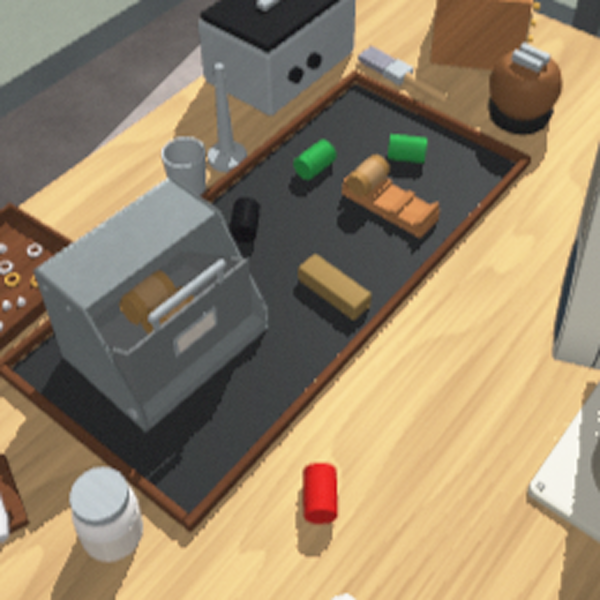

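The top view (crop) shows the cabinet at (240,120) with its handle rod at (230,160) facing the robot and tan bars inside at (250,137). The rack is at (511,190), with one tan bar in its far seat at (511,160). The look-alikes are green at (502,102) and (577,160), black at (398,103) and red at (218,340). The brown block is at (390,215).

```bash
cat > m.py <<'E'
from h import *
W=np.load("top0.npy");I=cv2.imread("pics/top0.png")
def box(u0,v0,u1,v1,zl,zh,W=W):
    q=W[v0:v1,u0:u1].reshape(-1,3);q=q[np.isfinite(q[:,0])&(q[:,2]>zl)&(q[:,2]<zh)];return q
def rect(q):
    r=cv2.minAreaRect(q[:,:2].astype(np.float32));return np.round(r[0],1),np.round(r[1],1),round(r[2],1),len(q)
E
python3 - <<'E'
from m import *
for n,b,zl,zh in [("roof",(135,145,245,240),170,190),("handle",(140,190,240,225),162,180),("rack low",(318,200,350,262),10,30),("rack",(318,200,350,262),10,100),("rackbar",(318,200,350,262),40,70),("block",(260,222,280,272),20,35),("green1",(315,172,346,194),5,60),("green2",(355,200,385,230),5,60),("black",(258,170,290,195),5,60),("inbin",(165,180,215,216),30,130)]:
    q=box(*b,zl,zh); print(n,rect(q),np.round(np.nanpercentile(q,[2,50,98],axis=0)).tolist())
# rack profile along x
q=box(318,200,350,262,5,100)
for x in range(int(q[:,0].min()),int(q[:,0].max()),6):
    k=q[(q[:,0]>=x)&(q[:,0]<x+6)];print(x,np.round([k[:,2].max(),k[:,1].min(),k[:,1].max()]) if len(k) else None)
E
```

```text
roof (array([611.9, 216.9]), array([222.6, 160.1]), 86.4, 3283) [[535.0, 109.0, 173.0], [639.0, 215.0, 182.0], [691.0, 321.0, 186.0]]
handle (array([567.4, 219.1]), array([221.8,  75.7]), 88.9, 336) [[530.0, 109.0, 164.0], [540.0, 219.0, 175.0], [604.0, 325.0, 180.0]]
rack low (array([ 515.1, -179.9]), array([149.2,  52.2]), 0.1, 616) [[441.0, -204.0, 15.0], [493.0, -178.0, 21.0], [542.0, -154.0, 29.0]]
rack (array([ 514.9, -178.5]), array([ 59.5, 148.6]), 88.6, 988) [[443.0, -206.0, 16.0], [519.0, -179.0, 25.0], [585.0, -152.0, 62.0]]
rackbar (array([ 559.5, -179.7]), array([59.7, 39.8]), 87.9, 299) [[541.0, -208.0, 44.0], [557.0, -180.0, 57.0], [578.0, -150.0, 63.0]]
block (array([479.5,   8.5]), array([ 38. , 110.1]), 85.3, 497) [[426.0, -11.0, 25.0], [478.0, 9.0, 30.0], [532.0, 27.0, 33.0]]
green1 (array([ 670. , -168.5]), array([65.9, 70. ]), 3.3, 294) [[639.0, -202.0, 6.0], [654.0, -170.0, 36.0], [685.0, -143.0, 43.0]]
green2 (array([ 566.6, -285.7]), array([81.8, 85.1]), 80.7, 312) [[527.0, -312.0, 5.0], [555.0, -283.0, 36.0], [589.0, -258.0, 43.0]]
black (array([674.4,  -8. ]
[... 274 characters left out ...]
57.]
442 [  37. -206. -154.]
448 [  31. -205. -154.]
454 [  29. -203. -141.]
460 [  25. -204. -155.]
466 [  24. -204. -155.]
472 [  25. -213. -154.]
478 [  24. -205. -154.]
484 [  30. -205. -146.]
490 [  29. -205. -154.]
496 [  29. -214. -154.]
502 [  26. -204. -154.]
508 [  25. -204. -154.]
514 [  24. -215. -154.]
520 [  24. -227. -154.]
526 [  24. -205. -155.]
532 [  32. -204. -154.]
538 [  59. -209. -150.]
544 [  61. -208. -150.]
550 [  64. -209. -150.]
556 [  64. -226. -150.]
562 [  63. -209. -150.]
568 [  61. -210. -150.]
574 [  54. -209. -151.]
580 [  38. -205. -154.]
586 [  38. -206. -155.]
592 [   6. -156. -150.]
598 [   5. -202. -139.]
604 [   5. -223. -187.]
610 [   6. -193. -142.]
```

Run:
```python
from m import *
q=box(135,145,245,240,177,190);q=q[q[:,0]>575];print("roof",rect(q),np.median(q[:,2]),len(q))
q=box(140,190,240,225,160,185);q=q[(q[:,0]<555)];print("handle",rect(q))
for y in range(150,300,10):
    k=q[abs(q[:,1]-y)<5]; print(y,len(k),np.round([k[:,0].mean(),k[:,0].min(),k[:,0].max(),k[:,2].max()],1) if len(k) else "")
q=box(165,180,215,216,30,130)
h=np.zeros((420,560));z=W[:,:,2]
np.set_printoptions(linewidth=200)
print(np.round(z[180:220:3,150:232:4]))
print(np.round(W[180:220:3,190,:2]).T)
```

```text
roof (array([643.5, 215.4]), array([221.6,  97. ]), 86.6, 3010) 182.28195867281352 3010
handle (array([538. , 221.2]), array([119.6,  12.5]), 85.9, 225)
150 0 
160 8 [534.  529.1 539.8 176.1]
170 19 [534.1 528.6 539.9 177.6]
180 21 [534.  529.6 539.3 177.9]
190 17 [535.2 530.  540.  178.2]
200 18 [536.4 531.7 543.  178.2]
210 18 [537.3 532.  543.6 177.6]
220 19 [537.2 532.5 543.  177.7]
230 23 [538.  532.8 543.  178.7]
240 16 [537.9 533.1 542.8 177.9]
250 17 [539.7 535.9 543.1 179.3]
260 17 [540.5 535.9 547.  178.7]
270 20 [541.  536.  547.1 178.6]
280 12 [541.3 536.7 546.2 177.1]
290 0 
[[ nan 178. 184. 184. 184. 184. 186. 183. 180. 183. 184. 181. 184. 182. 183. 181. 180. 182. 183. 184. 162.]
 [184. 182. 183. 183. 183. 184. 182. 184. 184. 182. 183. 183. 183. 182. 184. 181. 180. 181. 181. 186. 168.]
 [184. 185. 182. 180. 181. 184. 178. 178. 181. 182. 182. 181. 183. 181. 183. 183. 183. 182. 185. 183. 153.]
 [184. 182. 181. 184. 180. 185. 183. 181. 183. 178. 184. 182. 183. 179. 180. 183. 184. 181. 182. 183. 148.]
 [135. 109.  87.  71.  33.  33.  36.  33. 106. 109. 175. 177. 179. 179. 1
[... 454 characters left out ...]
. 113. 128.]
 [123. 116.  87.  51.  37.  35.  34.  32. 102. 107. 108. 108. 110. 103.  63.  32.  38.  35.  34. 118. 119.]
 [114. 118.  83.  49.  35.  33.  30.  34.  98. 102. 104.  nan 103.  97.  31.  31.  37.  35.  35. 116. 118.]
 [138. 111.  79. 176. 175. 176. 175. 176. 173. 173. 175.  86.  87.  88.  36.  34.  36.  39.  36. 114. 112.]
 [144. 144. 144. 170. 173. 173. 176. 177. 171. 176. 176. 174. 176. 175. 176.  36.  38.  32.  35. 108. 106.]
 [  4. 109. 112. 113.  nan 118. 118. 122. 128. 132. 132. 134. 137. 137. 142. 143. 141. 145. 145. 106.  97.]]
[[627. 619. 611. 603. 597. 609. 604. 592. 583. 575. 567. 542. 534. 536.]
 [205. 205. 205. 204. 206. 223. 225. 222. 221. 221. 222. 205. 204. 214.]]
```

```bash
cat >> h.py <<'E'
def go(x,y,z,yaw=None,n=8):
    """shift in current tool axes to reach world TCP; yaw = angle deg of tool y line (mod 180)"""
    s,p,r=st();d=r.inv().apply(np.array([x,y,z])-p)
    print("shift",np.round(d,1),"per row /%d"%n,np.round(d/n,2))
    if yaw is not None:
        m=r.as_matrix()
        a=np.arctan2(m[1,1],m[0,1]);t=(np.radians(yaw)-a+np.pi/2)%np.pi-np.pi/2
        print("turn z",round(-t,3),"q6",round(s["q"][5],2))
    print("tilt",np.round(r.as_matrix()[:,2],3))
E
P='[24.2,-25.8,0,0,0,0,24.2,-25.8,0,0,0,0,24.2,-25.8,0,0,0,0,24.2,-25.8,0,0,0,0,24.2,-25.8,0,0,0,0,24.2,-25.8,0,0,0,0,24.2,-25.8,0,0,0,0,24.2,-25.8,0,0,0,0]'
python3 -m pendant '[24.2,-25.8,0,0,0,0,24.2,-25.8,0,0,0,0,24.2,-25.8,0,0,0,0,24.2,-25.8,0,0,0,0,24.2,-25.8,0,0,0,0,24.2,-25.8,0,0,0,0,24.2,-25.8,0,0,0,0,24.2,-25.8,0,0,0,0]' 45 30
python3 -m pendant '[24.2,-25.8,0,0,0,0,24.2,-25.8,0,0,0,0,24.2,-25.8,0,0,0,0,24.2,-25.8,0,0,0,0,24.2,-25.8,0,0,0,0,24.2,-25.8,0,0,0,0,24.2,-25.8,0,0,0,0,24.2,-25.8,0,0,0,0]'
python3 -m pendant '[24.2,-25.8,0,0,0,0,24.2,-25.8,0,0,0,0,24.2,-25.8,0,0,0,0,24.2,-25.8,0,0,0,0,24.2,-25.8,0,0,0,0,24.2,-25.8,0,0,0,0,24.2,-25.8,0,0,0,0,24.2,-25.8,0,0,0,0]'
python3 -m pendant '[0,0,0,0,0,-0.138,0,0,0,0,0,-0.138,0,0,0,0,0,-0.138,0,0,0,0,0,-0.138,0,0,0,0,0,-0.138,0,0,0,0,0,-0.138,0,0,0,0,0,-0.138,0,0,0,0,0,-0.138]'
python3 - <<'E'
from h import *
go(537.5,220,161,-3.4)
print(st()[1])
c=env.camera("wrist");cv2.imwrite("pics/w1.png",c["pixels"]);W=cloud(c);np.save("w1.npy",W)
q=W.reshape(-1,3);q=q[np.isfinite(q[:,0])];k=q[(q[:,2]>168)&(q[:,0]<556)&(q[:,0]>515)&(q[:,2]<180)];print(len(k),np.round(np.percentile(k,[1,50,99],axis=0)))
E
```

```text
time: 1.6
ee_pos: [341.9, -308.6, 231.5]
ee_rot: [0.0, 0.98, 0.199, 0.0]
ft_force: [0.3, -0.3, -0.3]
opening: 45.1
gripper_force: 0.0
time: 2.4
ee_pos: [439.7, -42.8, 231.6]
ee_rot: [0.0, 0.98, 0.199, 0.0]
ft_force: [0.3, -1.1, 0.2]
opening: 44.9
gripper_force: 0.0
time: 3.2
ee_pos: [537.4, 222.8, 231.4]
ee_rot: [0.0, 0.98, 0.199, 0.0]
ft_force: [0.9, -0.9, -0.3]
opening: 45.3
gripper_force: 0.0
time: 4.0
ee_pos: [537.0, 221.3, 231.4]
ee_rot: [0.0, 0.728, 0.685, 0.0]
ft_force: [0.3, 0.5, -0.1]
opening: 45.3
gripper_force: 0.0
shift [-1.3  0.5 70.4] per row /8 [-0.16  0.07  8.79]
turn z -0.001 q6 0.43
tilt [ 0.  0. -1.]
[537.04756    221.28521903 231.35851509]
2803 [[527. 168. 170.]
 [536. 233. 174.]
 [544. 284. 176.]]
```

```bash
python3 -m pendant '[-0.2,0,9,0,0,0,-0.2,0,9,0,0,0,-0.2,0,9,0,0,0,-0.2,0,9,0,0,0,-0.2,0,9,0,0,0,-0.2,0,9,0,0,0,0,0,9,0,0,0,0,0,7,0,0,0]'
python3 -m pendant '[0,0,0,0,0,0,0,0,0,0,0,0,0,0,0,0,0,0,0,0,0,0,0,0,0,0,0,0,0,0,0,0,0,0,0,0,0,0,0,0,0,0,0,0,0,0,0,0]' 0 40
```

```text
time: 4.85
ee_pos: [536.8, 220.0, 160.3]
ee_rot: [-0.0, 0.73, 0.683, -0.0]
ft_force: [-0.6, -0.2, 0.3]
opening: 45.0
gripper_force: 0.0
time: 5.65
ee_pos: [535.4, 220.2, 161.5]
ee_rot: [-0.001, 0.73, 0.683, -0.001]
ft_force: [-5.8, 2.3, 2.1]
opening: 10.0
gripper_force: 39.1
```

```bash
python3 -m pendant '[0,-8.8,0.3,0,0,0,0,-8.7,0.8,0,0,0,0,-8.7,1.4,0,0,0,0,-8.5,1.9,0,0,0,0,-8.4,2.5,0,0,0,0,-8.2,2.9,0,0,0,0,-8,3.5,0,0,0,0,-7.8,3.9,0,0,0]'
python3 -m pendant '[0,-7.5,4.4,0,0,0,0,-7.3,4.9,0,0,0,0,-6.9,5.4,0,0,0,0,-6.6,5.7,0,0,0,0,-6.2,6.2,0,0,0,0,-5.8,6.5,0,0,0,0,-5.4,6.9,0,0,0,0,-5,7.2,0,0,0]'
python3 -m pendant '[0,-1.5,2.5,0,0,0,0,0,0,0,0,0]'
python3 - <<'E'
from h import *
c=env.camera("side");cv2.imwrite("pics/s2.png",cv2.resize(c["pixels"][170:370,140:340],(600,600),interpolation=cv2.INTER_CUBIC))
E
```

```text
time: 6.45
ee_pos: [473.1, 224.7, 146.9]
ee_rot: [0.002, 0.73, 0.684, 0.003]
ft_force: [3.0, -6.6, 14.5]
opening: 10.6
gripper_force: 42.5
time: 7.25
ee_pos: [419.1, 228.1, 98.1]
ee_rot: [-0.0, 0.73, 0.683, 0.0]
ft_force: [-4.2, -0.6, 9.6]
opening: 9.7
gripper_force: 45.1
time: 7.45
ee_pos: [417.0, 228.2, 95.0]
ee_rot: [-0.0, 0.73, 0.683, -0.0]
ft_force: [-6.7, 1.9, 3.8]
opening: 10.2
gripper_force: 44.5
```

View pics/s2.png

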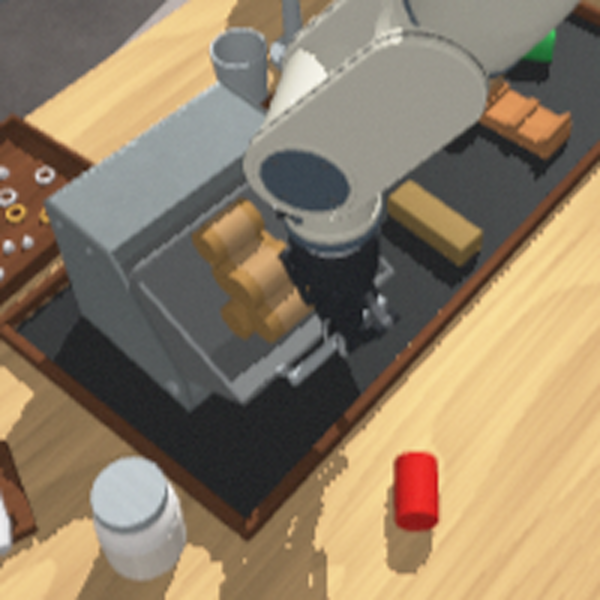

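The side view shows the bin tipped forward, with its rod at (310,360). At least four aligned tan bars lie inside, around (230,240), (265,280), (290,310) and (240,315).

```bash
python3 -m pendant '[0,0,0,0,0,0,0,0,0,0,0,0,0,0,0,0,0,0,0,0,-10,0,0,0,0,0,-20,0,0,0,0,0,-30,0,0,0,0,0,-30,0,0,0,0,0,-40,0,0,0]' 30
python3 -m pendant '[0,0,-40,0,0,0,0,0,-40,0,0,0,0,0,-20,0,0,0,0,0,0,0,0,0]' 80
python3 - <<'E'
from h import *
for n in ["top","wrist"]:
    c=env.camera(n);np.save(n+"1.npy",cloud(c));cv2.imwrite(f"pics/{n}1f.png",c["pixels"])
    print(n,[(np.round(d["rect"]).astype(int).tolist(),round(d["p"],2)) for d in env.search_frame("bar_1",c)])
cv2.imwrite("pics/both1.png",np.hstack([cv2.resize(cv2.imread("pics/top1f.png")[150:260,130:240],(400,400)),cv2.resize(cv2.imread("pics/wrist1f.png"),(400,300))[:, :].repeat(1,0) if 0 else cv2.copyMakeBorder(cv2.resize(cv2.imread("pics/wrist1f.png"),(400,300)),0,100,0,0,0)]))
E
```

```text
time: 8.3
ee_pos: [417.2, 227.5, 225.4]
ee_rot: [-0.0, 0.73, 0.683, -0.001]
ft_force: [1.6, -0.2, 0.1]
opening: 30.1
gripper_force: 0.0
time: 8.7
ee_pos: [419.5, 228.6, 328.6]
ee_rot: [0.001, 0.73, 0.683, 0.004]
ft_force: [1.2, -0.1, -0.4]
opening: 79.8
gripper_force: 0.0
top [([175, 220, 201, 232], 0.86), ([317, 175, 341, 193], 0.8), ([262, 178, 286, 192], 0.79), ([359, 204, 382, 225], 0.77), ([325, 206, 346, 223], 0.73), ([181, 214, 204, 223], 0.62), ([178, 234, 200, 244], 0.55), ([175, 203, 205, 217], 0.54), ([180, 299, 188, 317], 0.44)]
wrist [([332, 145, 361, 201], 0.97), ([174, 115, 224, 163], 0.91), ([354, 145, 390, 205], 0.69), ([400, 156, 446, 214], 0.67), ([421, 278, 460, 317], 0.65), ([388, 153, 406, 206], 0.63), ([355, 135, 387, 144], 0.61)]
```

View pics/both1.png

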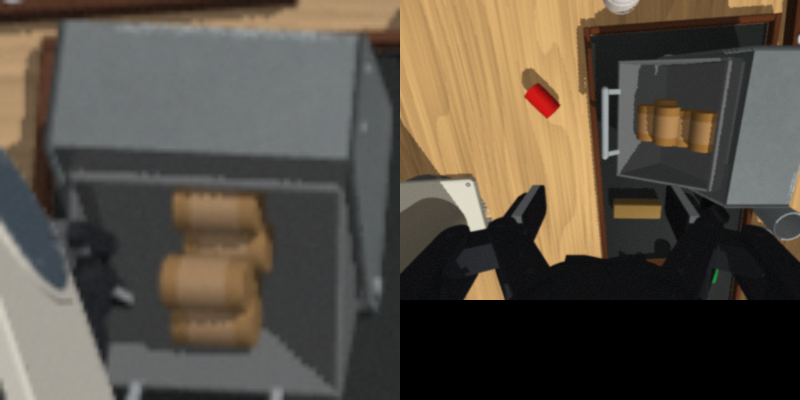

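```bash
cat > f.py <<'E'
from h import *
H=np.array([537.5,220.]);a=np.radians(-3.4);ex=np.array([np.cos(a),np.sin(a)]);ey=np.array([-ex[1],ex[0]])
def loc(W):
    q=W.reshape(-1,3);q=q[np.isfinite(q[:,0])]
    d=q[:,:2]-H;return np.c_[d@ex,d@ey,q[:,2]]
def world(s,t): return H+s*ex+t*ey
E
python3 - <<'E'
from f import *
for n in ["top1","wrist1"]:
    L=loc(np.load(n+".npy"));L=L[(abs(L[:,1])<88)&(L[:,0]>-110)&(L[:,0]<110)&(L[:,2]>30)&(L[:,2]<170)]
    im=np.full((300,500,3),255,np.uint8)
    # points above tub surfaces: floor plane dir (cos1,sin1), wall dir (-sin1,cos1)
    f=L[:,0]*np.cos(1)+(L[:,2]-30)*np.sin(1); g=-L[:,0]*np.sin(1)+(L[:,2]-30)*np.cos(1) # along floor, along wall
    k=(f>9)&(g>9)&(f<125)
    B=L[k];print(n,len(B),np.percentile(B[:,1],[1,50,99]).round())
    for lo in range(-90,90,20):
        kk=B[(B[:,1]>=lo)&(B[:,1]<lo+20)]
        print(lo,len(kk),[ (s,round(np.percentile(kk[abs(kk[:,0]-s)<4,2],90))) for s in range(-60,90,8) if (abs(kk[:,0]-s)<4).sum()>3])
E
```

```text
top1 1124 [-34.  -4.  32.]
-90 0 []
-70 0 []
-50 99 [(-4, 108), (4, 117), (12, 120), (20, 145), (28, 148), (36, 150), (44, 144)]
-30 372 [(-60, 98), (-52, 103), (-44, 107), (-36, 132), (-28, 137), (-20, 140), (-12, 138), (-4, 131), (4, 118), (12, 135), (20, 146), (28, 151), (36, 151), (44, 151)]
-10 336 [(-60, 99), (-52, 105), (-44, 123), (-36, 135), (-28, 138), (-20, 140), (-12, 139), (-4, 134), (4, 117), (12, 133), (20, 147), (28, 152), (36, 152), (44, 151)]
10 286 [(-60, 99), (-52, 105), (-44, 116), (-36, 135), (-28, 139), (-20, 141), (-12, 139), (-4, 134), (4, 116), (12, 130), (20, 146), (28, 150), (36, 153), (44, 150)]
30 30 [(-36, 133), (-28, 136), (-20, 141)]
50 1 []
70 0 []
wrist1 6405 [-30.   7.  41.]
-90 2 []
-70 2 []
-50 52 [(-4, 113), (4, 115), (12, 137), (20, 145), (28, 149), (36, 149)]
-30 1543 [(-60, 99), (-52, 103), (-44, 125), (-36, 135), (-28, 138), (-20, 137), (-12, 135), (-4, 129), (4, 116), (12, 140), (20, 148), (28, 150), (36, 150), (44, 148)]
-10 1933 [(-60, 100), (-52, 104), (-44, 127), (-36, 135), (-28, 138), (-20, 138), (-12, 136), (-4, 131), (4, 116), (12, 140), (20, 148), (28, 150), (36, 150), (44, 148)]
10 2160 [(-60, 100), (-52, 104), (-44, 127), (-36, 135), (-28, 138), (-20, 138), (-12, 136), (-4, 130), (4, 116), (12, 139), (20, 147), (28, 150), (36, 150), (44, 147)]
30 713 [(-60, 98), (-52, 103), (-44, 124), (-36, 134), (-28, 137), (-20, 137), (-12, 134), (-4, 127), (4, 78)]
50 0 []
70 0 []
```

```bash
cat >> f.py <<'E'
def bars(W,cands,pts=False):
    L=loc(W);L=L[(abs(L[:,1])<90)]
    for n,(s,z) in cands.items():
        d=np.hypot(L[:,0]-s,L[:,2]-z);k=L[(d>14)&(d<25)&(L[:,2]>z+3)]
        own=np.ones(len(k),bool)
        for m,(s2,z2) in cands.items():
            if m!=n: own&=np.hypot(k[:,0]-s2,k[:,2]-z2)>26
        k=k[own]
        if len(k)<30: print(n,"few",len(k));continue
        from scipy.optimize import least_squares
        o=least_squares(lambda p:np.hypot(k[:,0]-p[0],k[:,2]-p[1])-20,[s,z],loss="soft_l1").x
        t=np.percentile(k[:,1],[3,97]);w=world(o[0],t.mean())
        # axis yaw: slope of s-top vs t
        print(n,len(k),"fit s,z",o.round(1),"t",t.round(1),"world",w.round(1))
E
python3 - <<'E'
from f import *
C={"A":(-19,118),"B":(36,130),"C":(14,97),"D":(-41,85)}
for n in ["top1","wrist1"]: bars(np.load(n+".npy"),C)
W=np.load("wrist1.npy").reshape(-1,3);s,p,r=st()
T=r.inv().apply(W[np.isfinite(W[:,0])]-p);k=T[(abs(T[:,0])<40)&(abs(T[:,1])<75)&(T[:,2]<20)]
for sgn in(-1,1):
    j=k[k[:,1]*sgn>0]
    if len(j): print(sgn,len(j),np.percentile(j,[1,50,99],axis=0).round(1).tolist(), "max z",j[:,2].max().round(1))
E
```

```text
A 341 fit s,z [-20.2 118.5] t [-25.8  31. ] world [517.4 223.8]
B 265 fit s,z [ 35.1 130.5] t [-32.6  24.6] world [572.3 213.9]
C 67 fit s,z [18.4 98.4] t [-61.   76.4] world [556.3 226.6]
D 192 fit s,z [-41.9  84.7] t [-26.7  31.3] world [495.8 224.8]
A 1869 fit s,z [-23.1 117.3] t [-22.   34.9] world [514.8 227.9]
B 1861 fit s,z [ 32.  129.2] t [-28.8  28.1] world [569.5 217.7]
C 511 fit s,z [17.9 96.8] t [-79.8  76.4] world [555.3 217.2]
D 1102 fit s,z [-44.8  83.7] t [-24.3  33.7] world [493.1 227.3]
-1 24204 [[-9.5, -69.5, -98.2], [11.7, -41.5, -77.3], [20.3, -0.9, -18.5]] max z -11.0
1 23632 [[-9.4, 1.1, -98.4], [11.6, 41.1, -76.9], [20.3, 70.1, -18.7]] max z -10.8
```

```bash
python3 -m pendant '[0,0,0,0,0,-0.143,0,0,0,0,0,-0.143,0,0,0,0,0,-0.143,0,0,0,0,0,-0.143,0,0,0,0,0,-0.143,0,0,0,0,0,-0.143,0,0,0,0,0,-0.143,0,0,0,0,0,-0.143]'
python3 -m pendant '[0,0,0,0,0,-0.143,0,0,0,0,0,-0.143,0,0,0,0,0,-0.141,-32,1,20,0,0,0,-32,1,20,0,0,0,-32,1,20,0,0,0,0,0,20,0,0,0,0,0,0,0,0,0]' 80
python3 - <<'E'
from f import *
go(516.3,225.8,96,86.6);print(st()[1])
c=env.camera("wrist");bars(cloud(c),{"A":(-21,118),"B":(34,130),"D":(-42,85)})
E
```

```text
time: 9.7
ee_pos: [417.2, 227.6, 322.8]
ee_rot: [-0.001, 0.241, 0.971, -0.001]
ft_force: [-0.8, 0.5, -1.0]
opening: 80.5
gripper_force: 0.0
time: 10.5
ee_pos: [511.9, 223.3, 239.8]
ee_rot: [-0.004, 0.033, 0.999, -0.002]
ft_force: [-0.9, 0.2, -0.1]
opening: 80.1
gripper_force: 0.0
shift [ -5.4   3.3 143.8] per row /8 [-0.67  0.41 17.97]
turn z -0.007 q6 -1.11
tilt [-0.008 -0.003 -1.   ]
[511.89807464 223.34441571 239.82996481]
A 3061 fit s,z [-23.3 117.4] t [-22.   33.8] world [514.6 227.3]
B 2784 fit s,z [ 31.9 129.3] t [-28.8  27.2] world [569.3 217.3]
D 1740 fit s,z [-44.9  83.7] t [-89.6  32.7] world [490.9 194.3]
```

```bash
python3 -m pendant '[-1,1,19,0,0,0,-1,1,19,0,0,0,-1,1,19,0,0,0,0,0.7,19,0,0,0,0,0,19,0,0,0,0,0,19,0,0,0,0,0,18,0,0,0,0,0,11,0,0,0]' 80
python3 -m pendant '[0,0,0,0,0,0,0,0,0,0,0,0,0,0,0,0,0,0,0,0,0,0,0,0,0,0,0,0,0,0,0,0,0,0,0,0,0,0,0,0,0,0]' 50 50
python3 -m pendant '[0,0,-8,0,0,0,0,0,-15,0,0,0,0,0,-25,0,0,0,0,0,-25,0,0,0,0,0,-25,0,0,0,0,0,-25,0,0,0,0,0,-20,0,0,0,0,0,0,0,0,0]'
python3 - <<'E'
from f import *
print(st()[1]);c=env.camera("wrist");W=cloud(c);bars(W,{"B":(32,130),"C":(12,97),"D":(-44,84),"E":(-9,63)})
s,p,r=st();T=r.inv().apply(W.reshape(-1,3)-p);k=T[(abs(T[:,0])<25)&(abs(T[:,1])<29)&(T[:,2]<5)&(T[:,2]>-70)];k=k[np.isfinite(k[:,0])]
print(len(k),np.percentile(k,[1,50,99],axis=0).round(1).tolist())
E
```

```text
time: 11.35
ee_pos: [516.5, 228.3, 101.1]
ee_rot: [-0.0, 0.033, 0.999, -0.0]
ft_force: [-0.5, -0.0, -0.2]
opening: 80.2
gripper_force: 0.0
time: 12.05
ee_pos: [517.1, 228.3, 102.1]
ee_rot: [0.0, 0.033, 0.999, 0.0]
ft_force: [-5.5, 0.1, 6.6]
opening: 59.3
gripper_force: 54.3
time: 12.85
ee_pos: [519.4, 228.8, 248.6]
ee_rot: [0.003, 0.033, 0.999, 0.001]
ft_force: [0.9, -0.5, -0.9]
opening: 59.3
gripper_force: 54.1
[519.35027753 228.8413196  248.56220413]
B few 2
C 1560 fit s,z [10.3 95.6] t [-31.   25.9] world [547.6 216.8]
D 2628 fit s,z [-44.9  83.8] t [-89.7  32.7] world [491.  194.2]
E 617 fit s,z [-5.3 63.7] t [-80.7  48.9] world [531.2 204.5]
13180 [[-11.5, -28.8, -68.5], [10.9, -0.3, -34.7], [21.5, 28.5, -14.4]]
```

```bash
python3 -m pendant '[-1.4,-15,0,0,0,0,-1.4,-30,0,0,0,0,-1.4,-36,0,0,0,0,-1.4,-36,0,0,0,0,-1.4,-36,0,0,0,0,-1.4,-36,0,0,0,0,-1.4,-36,0,0,0,0,-1.4,-36,0,0,0,0]'
python3 -m pendant '[-1.4,-36,0,0,0,0,-1.4,-36,0,0,0,0,-1.4,-36,0,0,0,0,-1.4,-25,0,0,0,0,0,-11,0,0,0,0,0,0,0,0,0,-0.06,0,0,0,0,0,0,0,0,0,0,0,0]'
cat > rk.py <<'E'
from f import *
def held(W):
    s,p,r=st();T=r.inv().apply(W.reshape(-1,3)-p);T=T[np.isfinite(T[:,0])]
    k=T[(abs(T[:,0])<25)&(abs(T[:,1])<27)&(T[:,2]<5)&(T[:,2]>-60)&(T[:,0]>-15)]
    from scipy.optimize import least_squares
    o=least_squares(lambda q:np.hypot(k[:,0]-q[0],k[:,2]-q[1])-20,[0,-25],loss="soft_l1").x
    print("held axis tool x,z",o.round(1),len(k),"rms",np.std(np.hypot(k[:,0]-o[0],k[:,2]-o[1])-20).round(1));return o
def rack(W):
    q=W.reshape(-1,3);q=q[np.isfinite(q[:,0])]
    k=q[(q[:,2]>14)&(q[:,2]<26)&(abs(q[:,0]-512)<90)&(abs(q[:,1]+177)<45)]
    r=cv2.minAreaRect(k[:,:2].astype(np.float32));print("rack",np.round(r[0],1),np.round(r[1],1),round(r[2],1),len(k),np.percentile(k,[.5,50,99.5],axis=0).round(1).tolist())
    b=q[(q[:,2]>48)&(q[:,2]<66)&(abs(q[:,0]-512)<75)&(abs(q[:,1]+177)<45)]
    if len(b)>30: r=cv2.minAreaRect(b[:,:2].astype(np.float32));print("rackbars",np.round(r[0],1),np.round(r[1],1),round(r[2],1),len(b))
    for x in range(430,600,4):
        j=k[(k[:,0]>=x)&(k[:,0]<x+4)]
        if len(j)>20 and 0: print(x,len(j),np.percentile(j[:,2],[10,50,90]).round(1))
E
python3 - <<'E'
from rk import *
print(st()[1]);c=env.camera("wrist");W=cloud(c);held(W);rack(W);np.save("wr2.npy",W)
c2=env.camera("top");np.save("top2.npy",cloud(c2));bars(cloud(c2),{"B":(35,130),"C":(14,97),"D":(-41,85)})
a=cv2.resize(c["pixels"],(400,300));b=cv2.resize(c2["pixels"][150:260,130:280],(400,293))
cv2.imwrite("pics/p3.png",np.vstack([a,b]))
E
```

```text
time: 13.7
ee_pos: [509.7, -35.1, 243.0]
ee_rot: [-0.001, 0.033, 0.999, -0.0]
ft_force: [1.0, -0.5, -1.3]
opening: 59.3
gripper_force: 54.2
time: 14.5
ee_pos: [506.7, -176.7, 243.7]
ee_rot: [-0.001, 0.004, 1.0, 0.0]
ft_force: [0.3, -0.0, -1.6]
opening: 59.0
gripper_force: 54.2
[ 506.70046641 -176.7400953   243.7440588 ]
held axis tool x,z [  2.4 -15.2] 11906 rms 1.0
rack [ 489.2 -177.7] [ 52.1 101.1] 89.8 3529 [[438.7, -203.6, 16.7], [489.0, -177.8, 19.4], [539.3, -152.0, 25.9]]
rackbars [ 551.2 -178.2] [59.5 26.4] 89.8 1261
B 268 fit s,z [ 34.7 130.2] t [-32.3  24.3] world [571.9 213.9]
C 185 fit s,z [14.2 97.7] t [-35.8  22.7] world [551.3 212.6]
D 323 fit s,z [-41.7  84.7] t [-26.9  30.7] world [496.  224.4]
```

View pics/p3.png

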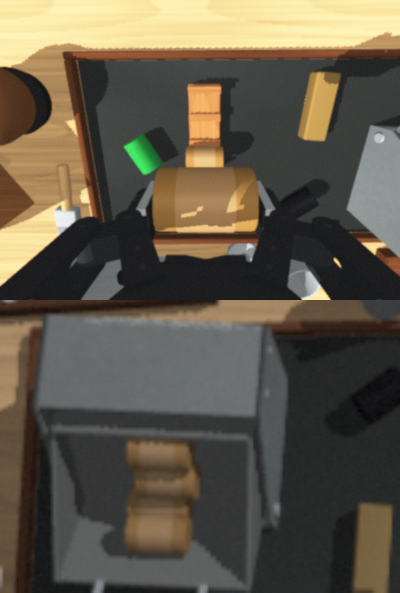

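Run:
```python
from rk import *
go(515.2,-177.7,55,90)
```

```text
shift [ -8.3  -1.1 189.1] per row /8 [-1.04 -0.14 23.63]
turn z -0.006 q6 -1.92
tilt [-0.001  0.    -1.   ]
```

The wrist view shows the held bar straight in the fingers at (205,200), and the rack at (205,115) with bar_0 behind it at (205,155). The top view still shows three bars in the bin at (155,455), (165,485) and (155,530).

```bash
python3 -m pendant '[-2,-0.3,27,0,0,-0.006,-2,-0.3,27,0,0,0,-2,-0.3,27,0,0,0,-2,0,27,0,0,0,0,0,27,0,0,0,0,0,27,0,0,0,0,0,20,0,0,0,0,0,7,0,0,0]'
python3 -m pendant '[0,0,0,0,0,0,0,0,0,0,0,0]'
python3 - <<'E'
from rk import *
go(515.2,-177.7,25.5,90)
c=env.camera("wrist");W=cloud(c);held(W);rack(W)
E
```

```text
time: 15.4
ee_pos: [514.1, -177.1, 53.4]
ee_rot: [-0.002, -0.0, 1.0, 0.001]
ft_force: [-1.4, -0.1, -1.2]
opening: 59.1
gripper_force: 54.3
time: 15.6
ee_pos: [516.0, -178.0, 56.2]
ee_rot: [0.001, -0.0, 1.0, -0.0]
ft_force: [0.6, -0.0, -1.3]
opening: 59.3
gripper_force: 54.3
shift [ 0.8  0.3 30.7] per row /8 [0.1  0.04 3.84]
turn z 0.0 q6 -1.93
tilt [ 0.001 -0.    -1.   ]
held axis tool x,z [  2.5 -15.1] 11922 rms 1.0
rack [ 476.3 -177.8] [52.2 76.8] 89.9 10146 [[438.0, -203.5, 16.9], [476.0, -178.1, 19.2], [513.2, -152.2, 25.9]]
rackbars [ 533.3 -177.7] [77.6 81.8] 0.0 2813
```

```bash
python3 -m pendant '[0.3,0.2,6,0,0,0,0.3,0,7,0,0,0,0,0,7,0,0,0,0,0,6,0,0,0,0,0,3.5,0,0,0,0,0,0,0,0,0,0,0,0,0,0,0]'
python3 -m pendant '[0,0,0,0,0,0,0,0,0,0,0,0,0,0,0,0,0,0,0,0,0,0,0,0]' 76
python3 -m pendant '[0,0,-20,0,0,0,0,0,-30,0,0,0,0,0,-40,0,0,0,0,0,-40,0,0,0,0,0,-40,0,0,0,0,0,-40,0,0,0,0,0,-10,0,0,0,0,0,0,0,0,0]'
python3 - <<'E'
from rk import *
W=cloud(env.camera("wrist"));rack(W)
go(493,227,240,86.6)
E
```

```text
time: 16.35
ee_pos: [514.7, -177.8, 25.8]
ee_rot: [-0.0, -0.0, 1.0, 0.0]
ft_force: [-0.1, 0.6, -1.9]
opening: 59.5
gripper_force: 54.3
time: 16.75
ee_pos: [514.8, -177.9, 26.1]
ee_rot: [0.0, -0.0, 1.0, -0.0]
ft_force: [0.3, -0.1, 0.0]
opening: 76.0
gripper_force: 0.0
time: 17.55
ee_pos: [515.7, -178.2, 247.9]
ee_rot: [0.002, -0.0, 1.0, -0.001]
ft_force: [-0.5, 0.1, -0.3]
opening: 76.0
gripper_force: 0.0
rack [ 488.8 -177.6] [101.6  52.1] 0.0 2021 [[438.0, -203.5, 16.2], [470.3, -177.5, 19.3], [539.3, -152.0, 25.9]]
rackbars [ 534.1 -177.6] [59.9 80.7] 89.8 3191
shift [ 21.5 404.8   5.9] per row /8 [ 2.69 50.6   0.73]
turn z 0.06 q6 -1.93
tilt [ 0.001 -0.    -1.   ]
```

```bash
python3 -m pendant '[2,20,0,0,0,0,2,38,0,0,0,0,2,38,0,0,0,0,2,38,0,0,0,0,2,38,0,0,0,0,2,38,0,0,0,0,2,38,0,0,0,0,2,38,0,0,0,0]'
python3 -m pendant '[2,38,0,0,0,0,2,38,0,0,0,0,1.5,33,0,0,0,0,0,10,5,0,0,0.06,0,0,0,0,0,0,0,0,0,0,0,0]'
python3 - <<'E'
from rk import *
W=cloud(env.camera("wrist"));bars(W,{"B":(32,130),"C":(12,97),"D":(-44,84)})
go(493.1,227.3,68.8,86.6);print(st()[1])
E
```

```text
time: 18.4
ee_pos: [497.0, 109.4, 243.5]
ee_rot: [-0.002, -0.0, 1.0, -0.0]
ft_force: [-0.0, -0.6, -0.1]
opening: 76.0
gripper_force: 0.0
time: 19.0
ee_pos: [492.1, 226.6, 239.1]
ee_rot: [-0.002, 0.029, 1.0, -0.001]
ft_force: [0.3, -0.6, -0.1]
opening: 75.8
gripper_force: 0.0
B 2737 fit s,z [ 31.9 129.3] t [-28.9  27.1] world [569.3 217.2]
C 1633 fit s,z [10.4 95.7] t [-31.2  26.3] world [547.7 217. ]
D 2588 fit s,z [-44.9  83.7] t [-89.7  32.7] world [490.9 194.2]
shift [ -1.    1.3 170.8] per row /8 [-0.13  0.16 21.35]
turn z 0.0 q6 -1.1
tilt [-0.002 -0.001 -1.   ]
[492.42887678 226.26210863 239.6186711 ]
```

```bash
python3 -m pendant '[-0.5,0.7,25,0,0,0,0,0,27,0,0,0,0,0,27,0,0,0,0,0,27,0,0,0,0,0,27,0,0,0,0,0,20,0,0,0,0,0,12,0,0,0,0,0,5,0,0,0]' 80
python3 -m pendant '[0,0,0,0,0,0,0,0,0,0,0,0,0,0,0,0,0,0,0,0,0,0,0,0,0,0,0,0,0,0,0,0,0,0,0,0]' 50 50
python3 -m pendant '[0,0,-8,0,0,0,0,0,-15,0,0,0,0,0,-25,0,0,0,0,0,-30,0,0,0,0,0,-30,0,0,0,0,0,-30,0,0,0,0,0,-25,0,0,0,0,0,-5,0,0,0]'
python3 - <<'E'
from rk import *
W=cloud(env.camera("wrist"));o=held(W);bars(W,{"C":(12,97),"E":(-9,63)})
go(468.8+o[0],-177.7,200,90);print(st()[1])
E
```

```text
time: 19.85
ee_pos: [493.3, 226.8, 69.9]
ee_rot: [-0.001, 0.03, 1.0, -0.0]
ft_force: [0.1, 0.6, 0.6]
opening: 80.3
gripper_force: 0.0
time: 20.45
ee_pos: [494.0, 228.0, 71.6]
ee_rot: [0.0, 0.03, 1.0, 0.0]
ft_force: [-0.4, -0.5, 6.2]
opening: 59.2
gripper_force: 54.2
time: 21.25
ee_pos: [495.2, 228.6, 243.0]
ee_rot: [0.003, 0.03, 1.0, 0.001]
ft_force: [0.3, -0.0, -0.9]
opening: 59.3
gripper_force: 54.0
held axis tool x,z [  0.8 -13.1] 11332 rms 1.1
C 406 fit s,z [10.5 96.5] t [-30.6  25.7] world [547.9 216.9]
E 1439 fit s,z [-11.   62.3] t [-72.2  39.6] world [525.5 204.4]
shift [   1.1 -407.    41. ] per row /8 [  0.14 -50.87   5.13]
turn z -0.06 q6 -1.1
tilt [ 0.005  0.002 -1.   ]
[494.78203315 228.37350314 241.96463109]
```

```bash
python3 -m pendant '[0,-15,0,0,0,0,0,-36,0,0,0,0,0,-36,0,0,0,0,0,-36,0,0,0,0,0,-36,0,0,0,0,0,-36,0,0,0,0,0,-36,0,0,0,0,0,-36,0,0,0,0]'
python3 -m pendant '[0,-36,0,0,0,0,0,-36,0,0,0,0,0,-36,0,0,0,0,0,-25,10,0,0,0,1,-7,30,0,0,-0.06,0,0,40,0,0,0,0,0,40,0,0,0,0,0,30,0,0,0]'
python3 -m pendant '[0,0,10,0,0,0,0,0,0,0,0,0,0,0,0,0,0,0]'
python3 - <<'E'
from rk import *
W=cloud(env.camera("wrist"));o=held(W);rack(W)
go(468.9+o[0],-177.7,40-o[1]*-1+0.5,90);print(st()[1])
E
```

```text
time: 22.1
ee_pos: [475.8, -40.5, 237.4]
ee_rot: [-0.002, 0.03, 1.0, 0.0]
ft_force: [0.4, 0.4, -1.6]
opening: 59.4
gripper_force: 54.1
time: 22.9
ee_pos: [465.4, -178.1, 85.6]
ee_rot: [-0.002, 0.0, 1.0, 0.001]
ft_force: [0.5, 0.3, -2.4]
opening: 59.2
gripper_force: 54.2
time: 23.2
ee_pos: [468.5, -178.6, 79.5]
ee_rot: [0.0, -0.0, 1.0, -0.0]
ft_force: [0.1, 0.1, -0.7]
opening: 59.4
gripper_force: 54.3
held axis tool x,z [  1.7 -11.5] 11331 rms 1.2
rack [ 456.2 -177.6] [52.  37.7] 89.7 3084 [[437.5, -203.2, 15.3], [459.3, -178.0, 19.0], [474.6, -152.2, 25.8]]
rackbars [ 533.9 -178. ] [32.4 60.2] 0.6 2405
shift [-1.5  1.1 51. ] per row /8 [-0.18  0.14  6.38]
turn z 0.0 q6 -1.96
tilt [ 0.002 -0.001 -1.   ]
[ 469.04721652 -178.78139873   80.03235279]
```

```bash
python3 -m pendant '[-0.7,0.6,10,0,0,0,-0.7,0.5,10,0,0,0,0,0,10,0,0,0,0,0,9,0,0,0,0,0,6,0,0,0,0,0,4,0,0,0,0,0,0,0,0,0,0,0,0,0,0,0]'
python3 -m pendant '[0,0,1.2,0,0,0,0,0,0,0,0,0]'
```

```text
time: 24.05
ee_pos: [469.8, -177.3, 29.9]
ee_rot: [-0.0, -0.0, 1.0, 0.0]
ft_force: [-0.7, 0.5, -0.4]
opening: 58.9
gripper_force: 54.3
time: 24.25
ee_pos: [469.9, -177.3, 28.9]
ee_rot: [0.0, -0.0, 1.0, -0.0]
ft_force: [-0.0, 0.1, -0.9]
opening: 59.4
gripper_force: 54.3
```

```bash
python3 -m pendant '[0,0,1.2,0,0,0,0,0,0,0,0,0]'
python3 -m pendant '[0,0,0,0,0,0,0,0,0,0,0,0,0,0,0,0,0,0,0,0,0,0,0,0]' 76
python3 -m pendant '[0,0,-20,0,0,0,0,0,-30,0,0,0,0,0,-40,0,0,0,0,0,-40,0,0,0,0,0,-40,0,0,0,0,0,-40,0,0,0,0,0,-5,0,0,0,0,0,0,0,0,0]'
python3 - <<'E'
from rk import *
W=cloud(env.camera("wrist"));rack(W)
q=W.reshape(-1,3)
for x0 in (469,513,557):
    b=q[(q[:,2]>50)&(q[:,2]<66)&(abs(q[:,0]-x0)<18)&(abs(q[:,1]+177)<45)];r=cv2.minAreaRect(b[:,:2].astype(np.float32));print(x0,len(b),np.round(r[0],1),np.round(r[1],1),r[2])
go(566,217.2,240,86.6)
E
```

```text
time: 24.45
ee_pos: [469.7, -177.3, 27.5]
ee_rot: [0.0, -0.0, 1.0, -0.0]
ft_force: [-0.4, -0.2, -1.2]
opening: 59.7
gripper_force: 54.3
time: 24.85
ee_pos: [469.8, -177.3, 27.6]
ee_rot: [0.0, -0.0, 1.0, -0.0]
ft_force: [0.3, 0.3, 0.5]
opening: 76.1
gripper_force: 0.0
time: 25.65
ee_pos: [470.3, -177.5, 243.9]
ee_rot: [0.002, -0.0, 1.0, -0.001]
ft_force: [-0.0, 0.3, -0.2]
opening: 75.9
gripper_force: 0.0
rack [ 489.3 -177.8] [103.4  51.5] 0.1 361 [[437.6, -203.3, 14.3], [448.1, -176.7, 24.4], [540.9, -152.3, 25.9]]
rackbars [ 512.1 -177.3] [ 60.1 124.4] 89.5 4631
469 1596 [ 468.4 -176.7] [59.8 34.2] 88.41230773925781
513 1451 [ 512.1 -177.3] [34.1 60. ] 0.0610276535153389
557 1283 [ 556.2 -177.7] [59.5 33.9] 89.84520721435547
shift [-96.6 394.3   2.4] per row /8 [-12.08  49.29   0.3 ]
turn z 0.06 q6 -1.96
tilt [ 0. -0. -1.]
```

```bash
python3 -m pendant '[-8,20,0,0,0,0,-9,36,0,0,0,0,-9,36,0,0,0,0,-9,36,0,0,0,0,-9,36,0,0,0,0,-9,36,0,0,0,0,-9,36,0,0,0,0,-9,36,0,0,0,0]'
python3 -m pendant '[-9,36,0,0,0,0,-9,36,0,0,0,0,-9,34,0,0,0,0,-2,16,2,0,0,0.06,0,0,0,0,0,0,0,0,0,0,0,0]'
python3 - <<'E'
from rk import *
W=cloud(env.camera("wrist"));bars(W,{"B":(32,130),"C":(12,97),"E":(-11,63)})
q=loc(W);k=q[(q[:,2]>175)&(q[:,2]<190)&(q[:,0]>40)&(abs(q[:,1])<100)];print("roof",len(k),np.percentile(k,[1,50,99],axis=0).round(1).tolist() if len(k) else "")
go(569.3,217.2,115.5,86.6);print(st()[1])
E
```

```text
time: 26.5
ee_pos: [539.6, 96.2, 240.1]
ee_rot: [-0.002, -0.0, 1.0, -0.0]
ft_force: [0.2, -0.1, 0.5]
opening: 76.1
gripper_force: 0.0
time: 27.1
ee_pos: [568.5, 216.4, 238.3]
ee_rot: [-0.002, 0.029, 1.0, -0.001]
ft_force: [-0.1, 0.0, -0.0]
opening: 76.1
gripper_force: 0.0
B 2912 fit s,z [ 31.8 129.3] t [-28.8  27.1] world [569.1 217.2]
C 1745 fit s,z [10.3 95.7] t [-31.7  25.8] world [547.6 216.4]
E 1530 fit s,z [-11.4  62. ] t [-17.6  39.5] world [526.8 231.6]
roof 18820 [[57.3, -96.3, 176.2], [95.5, -1.1, 180.9], [146.2, 96.5, 182.2]]
shift [ -0.8   1.5 123.4] per row /8 [-0.1   0.19 15.42]
turn z 0.0 q6 -1.17
tilt [-0.003 -0.001 -1.   ]
[568.72163418 215.89253552 238.89127419]
```

```bash
python3 -m pendant '[-0.4,0.7,20,0,0,0,0,0,22,0,0,0,0,0,22,0,0,0,0,0,22,0,0,0,0,0,20,0,0,0,0,0,12,0,0,0,0,0,4,0,0,0,0,0,0,0,0,0]' 80
python3 -m pendant '[0,0,0,0,0,0,0,0,0,0,0,0,0,0,0,0,0,0,0,0,0,0,0,0,0,0,0,0,0,0,0,0,0,0,0,0]' 50 70
python3 -m pendant '[0,0,-8,0,0,0,0,0,-15,0,0,0,0,0,-22,0,0,0,0,0,-25,0,0,0,0,0,-25,0,0,0,0,0,-20,0,0,0,0,0,-10,0,0,0,0,0,0,0,0,0]'
python3 - <<'E'
from rk import *
W=cloud(env.camera("wrist"));o=held(W);bars(W,{"C":(12,97),"E":(-11,63)})
go(534+o[0],-177.5,150,90);print(st()[1])
E
```

```text
time: 27.95
ee_pos: [569.6, 216.8, 118.0]
ee_rot: [-0.001, 0.03, 1.0, -0.0]
ft_force: [-0.1, 0.6, 0.9]
opening: 79.8
gripper_force: 0.0
time: 28.55
ee_pos: [570.9, 217.5, 119.7]
ee_rot: [0.001, 0.03, 1.0, 0.0]
ft_force: [-0.0, -2.7, 7.0]
opening: 58.4
gripper_force: 74.8
time: 29.35
ee_pos: [570.7, 217.8, 245.3]
ee_rot: [0.001, 0.03, 1.0, 0.001]
ft_force: [-1.2, 0.8, -1.6]
opening: 58.3
gripper_force: 92.6
held axis tool x,z [ 16.1 -37. ] 9923 rms 5.4
C 2680 fit s,z [12.6 95.1] t [-30.1  25.8] world [549.9 217.1]
E 1392 fit s,z [-10.2  62.2] t [-17.6  39.4] world [528.  231.5]
shift [  -3.6 -395.6   93.7] per row /8 [ -0.46 -49.44  11.71]
turn z -0.06 q6 -1.17
tilt [ 0.001  0.    -1.   ]
[570.0059286  217.53814842 243.86454057]
```

Run:
```python
from rk import *
c=env.camera("wrist");cv2.imwrite("pics/p4.png",c["pixels"]);print(st()[0]["opening"],st()[0]["gripper_force"])
c=env.camera("side");cv2.imwrite("pics/p4s.png",cv2.resize(c["pixels"][170:370,140:340],(600,600)))
W=cloud(env.camera("wrist"));held(W)
```

```text
58.50521783457148 92.57300019264221
held axis tool x,z [ 16.5 -35.9] 9975 rms 5.4
```

View pics/p4.png

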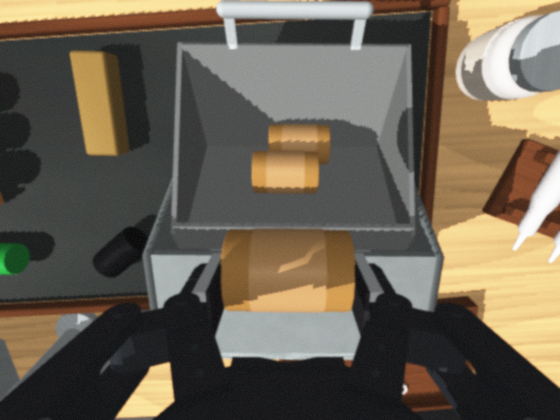

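The wrist view shows the bar held straight across the fingers at (287,270). Two bars remain in the bin, at (285,172) and (298,138).

Run:
```python
from rk import *
W=cloud(env.camera("wrist"))[225:318,225:350]
s,p,r=st();T=r.inv().apply(W.reshape(-1,3)-p).reshape(W.shape)
for v in range(0,93,7): print(225+v,T[v,60].round(1),T[v,20].round(1),T[v,105].round(1))
```

```text
225 [-10.6  -1.7  87.2] [-10.5 -33.2  87.1] [-10.4  33.8  87. ]
232 [20.2 -1.  -4.1] [ 19.8 -20.2  -3. ] [19.9 20.6 -3.4]
239 [ 19.5  -0.9 -10.9] [ 18.9 -19.4  -9.5] [18.7 19.9 -9. ]
246 [ 17.7  -0.9 -14.5] [ 17.4 -18.9 -14. ] [ 17.1  19.4 -13.3]
253 [ 14.9  -0.9 -15.8] [ 15.  -18.7 -16.1] [ 15.   19.1 -16.1]
260 [ 13.2  -0.9 -19.3] [ 12.2 -18.7 -17.4] [ 12.6  19.  -18.2]
267 [ 10.9  -0.9 -21.5] [ 10.5 -18.3 -20.6] [ 10.8  18.6 -21.2]
274 [  7.5  -0.9 -21.5] [  8.3 -18.1 -22.7] [  7.6  18.7 -21.5]
281 [  4.9  -0.9 -22.9] [  4.7 -18.3 -22.5] [  4.7  18.7 -22.5]
288 [  1.6  -0.9 -23.1] [  1.5 -18.3 -23. ] [  1.9  18.7 -23.5]
295 [ -2.   -0.9 -23. ] [ -2.2 -18.5 -22.7] [ -1.7  18.9 -23.4]
302 [ -5.4  -0.9 -23.2] [ -6.  -18.7 -22.4] [ -6.   19.2 -22.3]
309 [-11.2  -0.9 -20.2] [-13.2 -19.7 -17.3] [-12.1  19.9 -18.8]
316 [-75.9  -1.6  61.6] [-75.2 -32.3  60.6] [-75.8  33.1  61.5]
```

```bash
sed -i 's/\[0,-25\],loss/[0,-8],loss/' rk.py
python3 -m pendant '[0,-8,0,0,0,0,0,-16,0,0,0,0,0,-24,0,0,0,0,0,-30,0,0,0,0,0,-33,0,0,0,0,0,-33,0,0,0,0,0,-33,0,0,0,0,0,-33,0,0,0,0]'
python3 -m pendant '[0,-33,0,0,0,0,0,-33,0,0,0,0,0,-33,0,0,0,0,0,-30,10,0,0,0,0,-25,15,0,0,0,0,-18,20,0,0,0,0,-10,20,0,0,0,0,-3,20,0,0,-0.06]'
python3 -m pendant '[0,0,10,0,0,0,0,0,0,0,0,0,0,0,0,0,0,0]'
python3 - <<'E'
from rk import *
W=cloud(env.camera("wrist"));o=held(W)
go(534.2+o[0],-177.5,73.8+o[1],90);print(st()[1])
E
```

```text
time: 30.4
ee_pos: [556.7, 5.3, 243.4]
ee_rot: [-0.0, 0.03, 1.0, -0.0]
ft_force: [0.3, 0.1, -0.9]
opening: 58.4
gripper_force: 92.6
time: 31.2
ee_pos: [545.5, -179.2, 157.7]
ee_rot: [-0.0, 0.001, 1.0, -0.0]
ft_force: [0.2, 0.3, -1.8]
opening: 58.3
gripper_force: 92.6
time: 31.5
ee_pos: [546.6, -177.0, 149.0]
ee_rot: [0.0, 0.0, 1.0, -0.0]
ft_force: [-1.4, -0.2, -2.0]
opening: 58.4
gripper_force: 92.6
held axis tool x,z [ 0.6 -3. ] 9969 rms 2.1
shift [12.3 -0.5 78.6] per row /8 [ 1.53 -0.06  9.82]
turn z -0.0 q6 -1.9
tilt [ 0.001 -0.    -1.   ]
[ 546.95502532 -176.96799773  149.41452734]
```

```bash
python3 -m pendant '[3,0,8,0,0,0,3,0,14,0,0,0,3,0,14,0,0,0,3,-0.5,14,0,0,0,0.3,0,12,0,0,0,0,0,8,0,0,0,0,0,3,0,0,0,0,0,0,0,0,0]'
python3 - <<'E'
from rk import *
W=cloud(env.camera("wrist"));o=held(W)
go(534.2+o[0],-177.5,73.4+o[1],90);print(st()[1])
E
```

```text
time: 32.35
ee_pos: [534.3, -177.3, 75.3]
ee_rot: [-0.0, -0.0, 1.0, 0.0]
ft_force: [-0.5, -0.6, -1.5]
opening: 58.0
gripper_force: 92.6
held axis tool x,z [ 0.4 -3. ] 9984 rms 2.2
shift [-0.1 -0.1  5.3] per row /8 [-0.01 -0.01  0.66]
turn z 0.0 q6 -1.91
tilt [ 0. -0. -1.]
[ 534.48266263 -177.38162929   75.67530513]
```

```bash
python3 -m pendant '[0,0,2,0,0,0,0,0,2,0,0,0,0,0,0,0,0,0]'
python3 -m pendant '[0,0,0.7,0,0,0,0,0,0,0,0,0]'
python3 -m pendant '[0,0,0.7,0,0,0,0,0,0,0,0,0]'
```

```text
time: 32.7
ee_pos: [534.2, -177.4, 71.5]
ee_rot: [0.0, -0.0, 1.0, -0.0]
ft_force: [0.1, -0.2, -1.9]
opening: 58.4
gripper_force: 92.6
time: 32.9
ee_pos: [534.2, -177.4, 70.9]
ee_rot: [0.0, -0.0, 1.0, -0.0]
ft_force: [-0.2, 0.1, -1.9]
opening: 58.1
gripper_force: 92.6
time: 33.1
ee_pos: [534.2, -177.3, 70.1]
ee_rot: [-0.0, -0.0, 1.0, 0.0]
ft_force: [-0.0, 0.1, -0.8]
opening: 58.1
gripper_force: 92.6
```

```bash
python3 -m pendant '[0,0,0.6,0,0,0,0,0,0,0,0,0]'
python3 -m pendant '[0,0,0,0,0,0,0,0,0,0,0,0,0,0,0,0,0,0,0,0,0,0,0,0]' 72
python3 -m pendant '[0,0,-5,0,0,0,0,0,-10,0,0,0,0,0,-20,0,0,0,0,0,-30,0,0,0,0,0,-40,0,0,0,0,0,-40,0,0,0,0,0,-30,0,0,0,0,0,0,0,0,0]' 80
cat >> rk.py <<'E'
def tops(W,xs,zl,zh):
    q=W.reshape(-1,3)
    for x0 in xs:
        b=q[(q[:,2]>zl)&(q[:,2]<zh)&(abs(q[:,0]-x0)<16)&(abs(q[:,1]+177)<45)]
        if len(b)<50: print(x0,"few",len(b));continue
        r=cv2.minAreaRect(b[:,:2].astype(np.float32));print(x0,len(b),np.round(r[0],1),np.round(r[1],1),round(r[2],1),"top",np.percentile(b[:,2],97).round(1))
E
python3 - <<'E'
from rk import *
c=env.camera("wrist");W=cloud(c);tops(W,(469,490,513,534,557),50,100);tops(W,(534,),84,100)
go(549,217,240,86.6)
W=cloud(env.camera("top"));tops(W,(471,537),50,105)
E
```

```text
time: 33.3
ee_pos: [534.3, -177.4, 69.5]
ee_rot: [0.0, -0.0, 1.0, -0.0]
ft_force: [0.6, -0.8, -1.3]
opening: 58.0
gripper_force: 92.6
time: 33.7
ee_pos: [534.3, -177.4, 69.6]
ee_rot: [0.0, -0.0, 1.0, -0.0]
ft_force: [0.4, -0.7, -0.2]
opening: 72.0
gripper_force: 0.0
time: 34.5
ee_pos: [536.8, -178.3, 250.3]
ee_rot: [0.005, -0.0, 1.0, -0.002]
ft_force: [-0.4, -0.1, -0.7]
opening: 80.1
gripper_force: 0.0
469 1805 [ 469.1 -176.8] [31.6 59.9] 0.0 top 59.8
490 1186 [ 489.7 -177.2] [31.5 60.3] 0.3 top 58.7
513 2118 [ 513.  -177.1] [31.7 60.4] 0.1 top 90.9
534 1835 [ 534.  -176.9] [60.  31.8] 89.8 top 92.8
557 969 [ 557.1 -177.4] [60.6 31.8] 89.6 top 91.0
534 1789 [ 534.1 -176.9] [60.  31.6] 89.8 top 92.8
shift [-13.6 394.8   7.1] per row /8 [-1.69 49.35  0.88]
turn z 0.06 q6 -1.91
tilt [ 0.005 -0.002 -1.   ]
471 few 0
537 few 0
```

```bash
python3 -m pendant '[-1,20,0,0,0,0,-1,36,0,0,0,0,-1,36,0,0,0,0,-1,36,0,0,0,0,-1,36,0,0,0,0,-2,36,0,0,0,0,-2,36,0,0,0,0,-2,36,0,0,0,0]'
python3 -m pendant '[-2,36,0,0,0,0,-2,36,0,0,0,0,-2,34,0,0,0,0,-2,16,2,0,0,0.06,0,0,0,0,-0.1,0,0,0,0,0,-0.1,0,0,0,0,0,-0.1,0,0,0,0,0,-0.1,0]'
python3 -m pendant '[0,0,0,0,0,0,0,0,0,0,0,0]'
python3 - <<'E'
from rk import *
W=cloud(env.camera("wrist"));bars(W,{"C":(11,96),"E":(-11,63)})
go(554.4,216.2,80,86.6,10);print(st()[1])
E
```

```text
time: 35.4
ee_pos: [544.0, 96.0, 243.0]
ee_rot: [-0.001, -0.0, 1.0, -0.0]
ft_force: [-0.1, -0.3, -0.2]
opening: 80.0
gripper_force: 0.0
time: 36.2
ee_pos: [552.1, 216.5, 241.2]
ee_rot: [0.199, 0.029, 0.979, -0.006]
ft_force: [1.8, -0.9, 0.1]
opening: 79.7
gripper_force: 0.0
time: 36.4
ee_pos: [552.4, 216.6, 241.7]
ee_rot: [0.197, 0.029, 0.98, -0.006]
ft_force: [0.5, 0.8, -0.3]
opening: 79.8
gripper_force: 0.0
C 3155 fit s,z [12.5 95.2] t [-30.3  25.7] world [549.9 217. ]
E 2053 fit s,z [-10.2  62.3] t [-17.1  39.3] world [527.9 231.7]
shift [ 61.8  -0.4 150. ] per row /10 [ 6.18 -0.04 15.  ]
turn z -0.0 q6 -0.83
tilt [ 0.386 -0.023 -0.922]
[553.30629979 216.73691435 242.18553926]
```

```bash
python3 -m pendant '[7,0,17.5,0,0,0,7,0,17.5,0,0,0,7,0,17.5,0,0,0,7,0,17.5,0,0,0,7,0,17.5,0,0,0,7,0,17.5,0,0,0,7,0,17.5,0,0,0,5,0,12.5,0,0,0]' 80
python3 -m pendant '[4,0,10,0,0,0,2,-0.4,5,0,0,0,0,0,0.8,0,0,0,0,0,0,0,0,0,0,0,0,0,0,0]'
python3 - <<'E'
from rk import *
go(556.4,216.2,80,86.6,10);print(st()[1])
E
```

```text
time: 37.25
ee_pos: [557.0, 216.0, 95.7]
ee_rot: [0.198, 0.03, 0.98, -0.007]
ft_force: [-0.0, 0.2, 1.1]
opening: 80.3
gripper_force: 0.0
time: 37.75
ee_pos: [557.1, 216.1, 80.9]
ee_rot: [0.199, 0.03, 0.98, -0.006]
ft_force: [-0.6, 0.4, 0.3]
opening: 79.5
gripper_force: 0.0
shift [1.  0.1 0.5] per row /10 [0.1  0.01 0.05]
turn z -0.001 q6 -0.47
tilt [ 0.389 -0.023 -0.921]
[557.14194305 216.10452341  80.85047956]
```

```bash
python3 -m pendant '[0,0,0,0,0,0,0,0,0,0,0,0,0,0,0,0,0,0,0,0,0,0,0,0,0,0,0,0,0,0,0,0,0,0,0,0]' 50 60
python3 -m pendant '[-3,0,-7,0,0,0,-6,0,-14,0,0,0,-8,0,-20,0,0,0,-10,0,-25,0,0,0,-10,0,-25,0,0,0,-10,0,-25,0,0,0,-8,0,-20,0,0,0,-5,0,-12,0,0,0]'
python3 -m pendant '[0,0,0,0,0.1,0,0,0,0,0,0.1,0,0,0,0,0,0.1,0,0,0,0,0,0.1,0,0,0,0,0,0,0]'
python3 - <<'E'
from rk import *
W=cloud(env.camera("wrist"));o=held(W);bars(W,{"E":(-11,63)})
go(490.6+o[0],-177.2,150,90);print(st()[1])
E
```

```text
time: 38.35
ee_pos: [556.9, 216.2, 81.1]
ee_rot: [0.199, 0.029, 0.98, -0.006]
ft_force: [0.1, -1.0, 7.1]
opening: 58.7
gripper_force: 63.4
time: 39.15
ee_pos: [554.3, 216.4, 241.7]
ee_rot: [0.199, 0.029, 0.979, -0.005]
ft_force: [-0.3, 0.5, -1.1]
opening: 59.3
gripper_force: 64.7
time: 39.65
ee_pos: [556.0, 215.9, 239.3]
ee_rot: [-0.0, 0.031, 1.0, 0.0]
ft_force: [0.3, -0.3, -2.7]
opening: 59.2
gripper_force: 64.6
held axis tool x,z [ -0.5 -15.9] 11893 rms 1.1
E 2375 fit s,z [-10.   62.3] t [-17.4  39.1] world [528.2 231.4]
shift [  40.8 -396.1   89.1] per row /8 [  5.1  -49.51  11.14]
turn z -0.061 q6 -1.16
tilt [ 0.001 -0.001 -1.   ]
[554.90037043 215.72637999 238.86962251]
```

```bash
python3 -m pendant '[2,-12,0,0,0,0,3,-24,0,0,0,0,4,-33,0,0,0,0,4,-33,0,0,0,0,4,-33,0,0,0,0,4,-33,0,0,0,0,4,-33,0,0,0,0,4,-33,0,0,0,0]'
python3 -m pendant '[4,-33,0,0,0,0,4,-33,0,0,0,0,3,-33,0,0,0,0,2,-30,10,0,0,0,0,-20,15,0,0,0,0,-10,20,0,0,0,0,0,20,0,0,-0.06,0,0,20,0,0,0]'
python3 -m pendant '[0,0,4,0,0,0,0,0,0,0,0,0,0,0,0,0,0,0]'
python3 - <<'E'
from rk import *
W=cloud(env.camera("wrist"));o=held(W)
go(490.8+o[0],-177.2,73.4+o[1],90);print(st()[1])
E
```

```text
time: 40.5
ee_pos: [509.1, -17.1, 239.7]
ee_rot: [0.0, 0.03, 1.0, -0.001]
ft_force: [0.9, -0.1, -1.7]
opening: 59.2
gripper_force: 64.8
time: 41.3
ee_pos: [487.0, -173.8, 154.3]
ee_rot: [0.0, -0.001, 1.0, -0.001]
ft_force: [-0.1, -0.5, -1.9]
opening: 59.0
gripper_force: 64.9
time: 41.6
ee_pos: [488.9, -173.6, 151.8]
ee_rot: [0.001, -0.0, 1.0, -0.0]
ft_force: [0.1, -0.1, -1.2]
opening: 59.1
gripper_force: 64.9
held axis tool x,z [  0.8 -15.3] 11984 rms 1.1
shift [-2.3 -3.5 93.9] per row /8 [-0.28 -0.43 11.74]
turn z 0.001 q6 -1.94
tilt [ 0.002 -0.001 -1.   ]
[ 489.16777152 -173.65482621  152.03257596]
```

```bash
python3 -m pendant '[-1,-1,10,0,0,0,-1,-1,16,0,0,0,0,-1,16,0,0,0,0,-0.5,16,0,0,0,0,0,14,0,0,0,0,0,10,0,0,0,0,0,4,0,0,0,0,0,0,0,0,0]'
python3 - <<'E'
from rk import *
W=cloud(env.camera("wrist"));o=held(W)
go(490.8+o[0],-177.2,73.4+o[1],90);print(st()[1])
E
```

```text
time: 42.45
ee_pos: [490.6, -177.0, 64.5]
ee_rot: [-0.0, -0.0, 1.0, 0.0]
ft_force: [-0.8, -0.6, -1.5]
opening: 59.3
gripper_force: 64.9
held axis tool x,z [  0.8 -15. ] 12038 rms 1.3
shift [-0.7 -0.1  6.5] per row /8 [-0.09 -0.01  0.82]
turn z 0.0 q6 -1.94
tilt [ 0. -0. -1.]
[ 490.91279166 -177.11912669   64.9747204 ]
```

```bash
python3 -m pendant '[-0.6,0,2,0,0,0,0,0,2,0,0,0,0,0,1.8,0,0,0,0,0,0,0,0,0,0,0,0,0,0,0]'
python3 -m pendant '[0,0,0.6,0,0,0,0,0,0,0,0,0]'
python3 -m pendant '[0,0,0,0,0,0,0,0,0,0,0,0,0,0,0,0,0,0,0,0,0,0,0,0]' 72
python3 -m pendant '[0,0,-5,0,0,0,0,0,-10,0,0,0,0,0,-20,0,0,0,0,0,-30,0,0,0,0,0,-40,0,0,0,0,0,-40,0,0,0,0,0,-40,0,0,0,0,0,0,0,0,0]' 80
python3 - <<'E'
from rk import *
c=env.camera("wrist");W=cloud(c);tops(W,(490,534),80,100)
a=np.radians(-3.4);t=11;s=-10.1+17*np.sin(.5);print(world(s,t),62.3-17*np.cos(.5))
w=world(s,t);go(w[0],w[1],240,86.6)
E
```

```text
time: 43.0
ee_pos: [491.4, -177.1, 59.2]
ee_rot: [0.0, -0.0, 1.0, 0.0]
ft_force: [0.0, 0.5, -2.2]
opening: 59.1
gripper_force: 64.9
time: 43.2
ee_pos: [491.4, -177.1, 58.5]
ee_rot: [0.0, -0.0, 1.0, -0.0]
ft_force: [0.4, -1.2, -1.7]
opening: 58.9
gripper_force: 64.9
time: 43.6
ee_pos: [491.4, -177.1, 58.6]
ee_rot: [0.0, -0.0, 1.0, -0.0]
ft_force: [0.5, -0.4, 0.2]
opening: 72.3
gripper_force: 0.0
time: 44.4
ee_pos: [494.5, -178.3, 250.1]
ee_rot: [0.005, -0.0, 1.0, -0.002]
ft_force: [0.2, -0.0, 0.0]
opening: 79.8
gripper_force: 0.0
490 1844 [ 489.9 -176.7] [31.5 59.8] 0.3 top 92.9
534 1644 [ 534.  -176.6] [32.  59.6] 0.0 top 92.8
[536.20603619 231.09627165] 47.38109644786366
shift [-43.2 408.9   6.5] per row /8 [-5.4  51.11  0.81]
turn z 0.06 q6 -1.94
tilt [ 0.007 -0.003 -1.   ]
```

```bash
python3 -m pendant '[-3,20,0,0,0,0,-4,36,0,0,0,0,-4,36,0,0,0,0,-4,36,0,0,0,0,-4,36,0,0,0,0,-4,36,0,0,0,0,-4,36,0,0,0,0,-4,36,0,0,0,0]'
python3 -m pendant '[-4,36,0,0,0,0,-4,36,0,0,0,0,-3,35,0,0,0,0,0,30,2,0,0,0.06,0,0,0,0,-0.125,0,0,0,0,0,-0.125,0,0,0,0,0,-0.125,0,0,0,0,0,-0.125,0]'
python3 -m pendant '[0,0,0,0,0,0,0,0,0,0,0,0]'
python3 - <<'E'
from rk import *
W=cloud(env.camera("wrist"));bars(W,{"E":(-10,63)})
go(535.3,231.1,49.1,86.6,10);print(st()[1])
E
```

```text
time: 45.25
ee_pos: [521.3, 96.3, 242.5]
ee_rot: [-0.001, -0.0, 1.0, -0.0]
ft_force: [0.4, -1.3, 0.8]
opening: 80.0
gripper_force: 0.0
time: 46.05
ee_pos: [532.3, 231.9, 240.9]
ee_rot: [0.247, 0.029, 0.969, -0.007]
ft_force: [0.8, -1.4, -1.1]
opening: 80.0
gripper_force: 0.0
time: 46.25
ee_pos: [532.5, 231.8, 240.8]
ee_rot: [0.244, 0.028, 0.969, -0.008]
ft_force: [0.2, 0.0, -0.4]
opening: 80.0
gripper_force: 0.0
E 3033 fit s,z [-10.1  62.4] t [-17.5  39.2] world [528.1 231.4]
shift [ 89.8  -0.7 170.1] per row /10 [ 8.98 -0.07 17.01]
turn z -0.001 q6 -0.59
tilt [ 0.474 -0.029 -0.88 ]
[533.63137394 232.02810926 241.43280333]
```

```bash
python3 -m pendant '[9,0,17,0,0,0,9,0,17,0,0,0,9,0,17,0,0,0,9,0,17,0,0,0,9,0,17,0,0,0,9,0,17,0,0,0,9,0,17,0,0,0,9,0,17,0,0,0]' 80
python3 -m pendant '[9,-0.3,17,0,0,0,5,-0.3,10,0,0,0,2.5,0,5,0,0,0,0,0,0,0,0,0,0,0,0,0,0,0]'
python3 - <<'E'
from rk import *
go(535.3,231.1,49.1,86.6,10);print(st()[1])
E
```

```text
time: 47.1
ee_pos: [537.0, 231.3, 87.1]
ee_rot: [0.246, 0.03, 0.969, -0.008]
ft_force: [-0.3, 0.1, 0.5]
opening: 80.2
gripper_force: 0.0
time: 47.6
ee_pos: [538.4, 232.6, 56.0]
ee_rot: [0.243, 0.03, 0.97, -0.009]
ft_force: [-0.1, 0.5, 0.9]
opening: 80.2
gripper_force: 0.0
shift [ 5.9 -1.6  4.7] per row /10 [ 0.59 -0.16  0.47]
turn z -0.003 q6 0.26
tilt [ 0.47  -0.032 -0.882]
[538.39460745 232.5593173   55.99158985]
```

```bash
python3 -m pendant '[3,-0.8,2.5,0,0,0,3,-0.5,2.2,0,0,0,0,0,0,0,0,0,0,0,0,0,0,0]'
python3 - <<'E'
from rk import *
go(535.3,231.1,49.1,86.6,10);print(st()[1])
E
```

```text
time: 48.0
ee_pos: [535.5, 232.8, 51.6]
ee_rot: [0.239, 0.03, 0.97, -0.01]
ft_force: [-0.2, 0.3, -0.8]
opening: 79.8
gripper_force: 0.0
shift [ 1.2 -1.7  2.1] per row /10 [ 0.12 -0.17  0.21]
turn z -0.003 q6 0.26
tilt [ 0.464 -0.033 -0.885]
[535.49833847 232.78934766  51.55371846]
```

```bash
python3 -m pendant '[0,0,0,0,0,0,0,0,0,0,0,0,0,0,0,0,0,0,0,0,0,0,0,0,0,0,0,0,0,0,0,0,0,0,0,0]' 50 60
python3 -c "
from h import *
print(np.round(st()[0]['q'],2))"
python3 -m pendant '[-3,0,-6,0,0,0,-5,0,-10,0,0,0,-9,0,-17,0,0,0,-9,0,-17,0,0,0,-10,0,-18,0,0,0,-10,0,-18,0,0,0,-10,0,-18,0,0,0,-10,0,-18,0,0,0]'
python3 -m pendant '[-10,0,-18,0,0,0,-10,0,-18,0,0,0,-5,0,-9,0,0,0,0,0,0,0,0.125,0,0,0,0,0,0.125,0,0,0,0,0,0.125,0,0,0,0,0,0.125,0,0,0,0,0,0,0]'
python3 - <<'E'
from rk import *
W=cloud(env.camera("wrist"));o=held(W)
go(512.2+o[0],-176.9,180,90);print(st()[1])
E
```

```text
time: 48.6
ee_pos: [535.4, 232.7, 51.8]
ee_rot: [0.239, 0.03, 0.97, -0.01]
ft_force: [-3.2, -0.4, 5.7]
opening: 59.1
gripper_force: 62.9
[ 0.52  0.58  2.08 -1.31  0.27  0.26]
time: 49.4
ee_pos: [536.8, 233.1, 190.7]
ee_rot: [0.239, 0.03, 0.971, -0.01]
ft_force: [-0.1, 0.4, -1.3]
opening: 59.3
gripper_force: 64.5
time: 50.2
ee_pos: [540.9, 233.1, 241.0]
ee_rot: [-0.009, 0.032, 0.999, -0.002]
ft_force: [1.4, 0.4, -0.5]
opening: 58.9
gripper_force: 64.5
held axis tool x,z [ -0.3 -13. ] 11333 rms 1.3
shift [ 2.000e-01 -4.103e+02  6.290e+01] per row /8 [ 3.000e-02 -5.129e+01  7.860e+00]
turn z -0.065 q6 -1.12
tilt [-0.016 -0.005 -1.   ]
[539.60925082 232.8539988  240.49226   ]
```

```bash
python3 -m pendant '[0,0,0,-0.005,-0.016,0,0,-20,0,0,0,0,0,-33,0,0,0,0,0,-33,0,0,0,0,0,-33,0,0,0,0,0,-33,0,0,0,0,0,-33,0,0,0,0,0,-33,0,0,0,0]'
python3 -m pendant '[0,-33,0,0,0,0,0,-33,0,0,0,0,0,-33,0,0,0,0,0,-33,5,0,0,0,0,-30,10,0,0,0,0,-20,15,0,0,0,0,-10,15,0,0,-0.065,0,0,14,0,0,0]'
python3 -m pendant '[0,0,0,0,0,0,0,0,0,0,0,0,0,0,0,0,0,0]'
python3 - <<'E'
from rk import *
W=cloud(env.camera("wrist"));o=held(W)
go(512.2+o[0],-176.9,106.8+o[1],90);print(st()[1])
E
```

```text
time: 51.05
ee_pos: [523.2, 15.1, 241.3]
ee_rot: [0.0, 0.031, 1.0, -0.0]
ft_force: [0.6, 0.1, -0.5]
opening: 58.9
gripper_force: 64.6
time: 51.85
ee_pos: [511.6, -176.0, 181.8]
ee_rot: [0.0, -0.001, 1.0, -0.001]
ft_force: [1.3, 0.8, -0.4]
opening: 58.9
gripper_force: 64.7
time: 52.15
ee_pos: [513.2, -175.0, 183.2]
ee_rot: [0.0, -0.001, 1.0, -0.0]
ft_force: [-0.3, -0.7, -0.3]
opening: 59.0
gripper_force: 64.7
held axis tool x,z [  1.  -12.4] 11365 rms 1.3
shift [ 0.2 -1.7 88.9] per row /8 [ 0.03 -0.22 11.11]
turn z 0.003 q6 -1.92
tilt [ 0.001 -0.    -1.   ]
[ 513.34300694 -175.13823752  183.28856155]
```

```bash
python3 -m pendant '[0,-0.8,10,0,0,0.003,0,-0.8,16,0,0,0,0,0,16,0,0,0,0,0,16,0,0,0,0,0,12,0,0,0,0,0,8,0,0,0,0,0,3,0,0,0,0,0,0,0,0,0]'
python3 - <<'E'
from rk import *
W=cloud(env.camera("wrist"));o=held(W);tops(W,(488,),80,100)
go(512.1+o[0],-176.9,106.8+o[1],90);print(st()[1])
E
```

```text
time: 53.0
ee_pos: [512.7, -177.3, 101.3]
ee_rot: [-0.001, 0.0, 1.0, 0.0]
ft_force: [-0.7, -0.0, -0.1]
opening: 58.9
gripper_force: 64.7
held axis tool x,z [  1.2 -12. ] 11365 rms 1.2
488 6204 [ 486.4 -176.7] [60.2 28.9] 90.0 top 92.8
shift [-0.3  0.5  7. ] per row /8 [-0.03  0.06  0.87]
turn z -0.001 q6 -1.92
tilt [-0.  0. -1.]
[ 513.01744623 -177.38554262  101.7100328 ]
```

```bash
python3 -m pendant '[0,0.4,2.5,0,0,0,0,0,2,0,0,0,0,0,1.5,0,0,0,0,0,0,0,0,0,0,0,0,0,0,0]'
python3 -m pendant '[0,0,0.7,0,0,0,0,0,0,0,0,0]'
python3 -m pendant '[0,0,0.7,0,0,0,0,0,0,0,0,0]'
```

```text
time: 53.55
ee_pos: [512.7, -176.9, 95.5]
ee_rot: [-0.0, 0.0, 1.0, 0.0]
ft_force: [-0.1, 1.3, -1.1]
opening: 59.2
gripper_force: 64.7
time: 53.75
ee_pos: [512.7, -176.9, 94.8]
ee_rot: [-0.0, 0.0, 1.0, 0.0]
ft_force: [-0.8, 0.6, -1.6]
opening: 59.4
gripper_force: 64.7
time: 53.95
ee_pos: [512.7, -176.9, 94.0]
ee_rot: [-0.0, 0.0, 1.0, 0.0]
ft_force: [0.3, 0.7, -0.5]
opening: 59.4
gripper_force: 64.7
```

```bash
python3 -m pendant '[0,0,0,0,0,0,0,0,0,0,0,0,0,0,0,0,0,0,0,0,0,0,0,0]' 72
python3 -m pendant '[0,0,-5,0,0,0,0,0,-10,0,0,0,0,0,-20,0,0,0,0,0,-30,0,0,0,0,0,-30,0,0,0,0,0,-30,0,0,0,0,0,-30,0,0,0,0,0,0,0,0,0]' 80
python3 - <<'E'
from rk import *
c=env.camera("wrist");W=cloud(c);tops(W,(488,536),80,97);tops(W,(512,),112,132);tops(W,(459,),50,64)
cv2.imwrite("pics/p5.png",c["pixels"])
c=env.camera("side");cv2.imwrite("pics/p5s.png",cv2.resize(c["pixels"][130:370,140:380],(600,600)))
go(417,228,240,-3.4)
E
```

```text
time: 54.35
ee_pos: [512.8, -176.9, 94.2]
ee_rot: [-0.0, 0.0, 1.0, 0.0]
ft_force: [0.4, 0.4, 0.5]
opening: 72.3
gripper_force: 0.0
time: 55.15
ee_pos: [515.3, -177.8, 254.4]
ee_rot: [0.004, 0.0, 1.0, -0.001]
ft_force: [0.3, 0.4, 0.1]
opening: 80.1
gripper_force: 0.0
488 1448 [ 483.5 -176.5] [22.1 59.9] 0.3 top 92.7
536 585 [ 544.8 -176.9] [14.4 60.2] 0.0 top 92.6
512 2193 [ 512.  -176.4] [32.  59.7] 0.0 top 125.1
459 1127 [ 460.5 -176.9] [59.2 21.5] 90.0 top 59.9
shift [ 96.5 405.   10. ] per row /8 [12.06 50.62  1.25]
turn z -1.512 q6 -1.92
tilt [ 0.002 -0.001 -1.   ]
```

View pics/p5s.png

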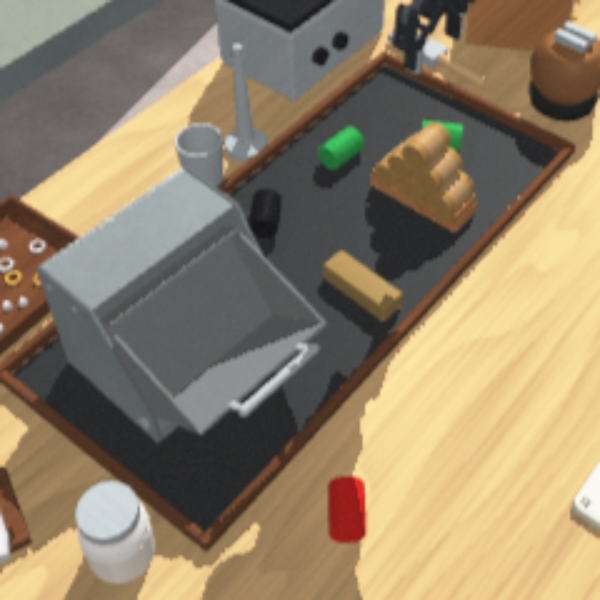

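The side view shows the pyramid of six on the rack at (425,175) and the bin empty and tipped at (220,330), with its handle at (275,380). The look-alikes and the block are unmoved.

```bash
python3 -m pendant '[5,20,0,0,0,0,8,36,0,0,0,0,8,36,0,0,0,0,8,36,0,0,0,0,8,36,0,0,0,0,8,36,0,0,0,0,8,36,0,0,0,0,8,36,0,0,0,0]' 45 40
python3 -m pendant '[8,36,0,0,0,0,8,36,0,0,0,0,8,36,0,0,0,0,8,25,0,0,0,0,3,0,0,0,0,0.14,0,0,0,0,0,0.14,0,0,0,0,0,0.14,0,0,0,0,0,0.14]'
python3 -m pendant '[0,0,0,0,0,0.14,0,0,0,0,0,0.14,0,0,0,0,0,0.14,0,0,0,0,0,0.14,0,0,0,0,0,0.14,0,0,0,0,0,0.14,0,0,0,0,0,0.14,0,0,0,0,0,0.091]'
python3 -m pendant '[0,0,0,0,0,0,0,0,0,0,0,0]'
python3 - <<'E'
from rk import *
W=cloud(env.camera("wrist"));q=loc(W);k=q[(q[:,0]<-100)&(q[:,0]>-140)&(abs(q[:,1])<45)&(q[:,2]>98)&(q[:,2]<120)]
print(len(k),np.percentile(k,[1,50,99],axis=0).round(1).tolist())
go(417.2,228.2,95,-3.4);print(st()[1])
E
```

```text
time: 56.05
ee_pos: [450.6, 96.3, 248.1]
ee_rot: [-0.001, 0.0, 1.0, -0.0]
ft_force: [-0.0, 0.1, -0.3]
opening: 44.7
gripper_force: 0.0
time: 56.85
ee_pos: [416.1, 227.9, 248.0]
ee_rot: [-0.001, 0.279, 0.96, -0.001]
ft_force: [0.6, 0.3, 0.5]
opening: 45.1
gripper_force: 0.0
time: 57.65
ee_pos: [416.2, 227.7, 248.0]
ee_rot: [-0.001, 0.73, 0.683, -0.002]
ft_force: [0.1, -0.5, 0.7]
opening: 45.0
gripper_force: 0.0
time: 57.85
ee_pos: [416.6, 227.9, 248.5]
ee_rot: [-0.001, 0.727, 0.686, -0.001]
ft_force: [-0.8, -1.0, -0.1]
opening: 44.7
gripper_force: 0.0
1250 [[-123.7, -44.5, 102.3], [-117.4, 0.3, 115.7], [-104.2, 44.1, 117.9]]
shift [  0.4   0.8 153.7] per row /8 [ 0.05  0.09 19.21]
turn z 0.001 q6 0.53
tilt [-0.002 -0.    -1.   ]
[416.71835394 227.93176992 248.66322282]
```

```bash
python3 -m pendant '[0,0.5,19,0,0,0,0,0.5,20,0,0,0,0,0.5,20,0,0,0,0,0.5,20,0,0,0,0,0,20,0,0,0,0,0,20,0,0,0,0,0,20,0,0,0,0,0,8.5,0,0,0]'
python3 -m pendant '[0,0,0,0,0,0,0,0,0,0,0,0,0,0,0,0,0,0,0,0,0,0,0,0,0,0,0,0,0,0,0,0,0,0,0,0,0,0,0,0,0,0]' 0 40
```

```text
time: 58.7
ee_pos: [418.0, 227.5, 100.1]
ee_rot: [-0.001, 0.728, 0.686, -0.002]
ft_force: [-0.9, -0.4, -0.2]
opening: 45.4
gripper_force: 0.0
time: 59.4
ee_pos: [419.8, 228.3, 102.3]
ee_rot: [0.0, 0.728, 0.685, 0.001]
ft_force: [3.8, -1.7, 0.3]
opening: 10.5
gripper_force: 39.7
```

```bash
python3 -m pendant '[0,5,-6.7,0,0,0,0,5.4,-6.4,0,0,0,0,5.8,-6.1,0,0,0,0,6.1,-5.7,0,0,0,0,6.5,-5.3,0,0,0,0,6.8,-4.9,0,0,0,0,7.1,-4.5,0,0,0,0,7.3,-4.1,0,0,0]'
python3 -m pendant '[0,7.6,-3.7,0,0,0,0,7.8,-3.2,0,0,0,0,8,-2.7,0,0,0,0,8.1,-2.2,0,0,0,0,8.2,-1.8,0,0,0,0,8.3,-1.3,0,0,0,0,8.4,-0.8,0,0,0,0,8.4,-0.3,0,0,0]'
python3 -m pendant '[0,2,0,0,0,0,0,0,0,0,0,0]'
```

```text
time: 60.2
ee_pos: [466.7, 225.0, 146.0]
ee_rot: [-0.002, 0.729, 0.685, -0.002]
ft_force: [-9.0, 6.3, 6.5]
opening: 10.2
gripper_force: 39.5
time: 61.0
ee_pos: [532.7, 220.5, 162.4]
ee_rot: [-0.001, 0.728, 0.685, -0.002]
ft_force: [-5.7, 0.2, 5.9]
opening: 10.1
gripper_force: 41.4
time: 61.2
ee_pos: [535.3, 220.4, 162.6]
ee_rot: [-0.001, 0.728, 0.685, -0.001]
ft_force: [-3.8, -0.7, 6.0]
opening: 10.2
gripper_force: 41.2
```

```bash
python3 -m pendant '[0,1.5,0,0,0,0,0,0,0,0,0,0]'
python3 -m pendant '[0,1.5,0,0,0,0,0,0,0,0,0,0]'
python3 -m pendant '[0,1.5,0,0,0,0,0,0,0,0,0,0]'
```

```text
time: 61.4
ee_pos: [535.4, 220.4, 162.6]
ee_rot: [-0.001, 0.728, 0.685, -0.002]
ft_force: [-8.7, 0.3, 9.8]
opening: 10.0
gripper_force: 41.6
time: 61.6
ee_pos: [535.5, 220.4, 162.6]
ee_rot: [-0.002, 0.728, 0.685, -0.003]
ft_force: [-13.2, 1.6, 14.0]
opening: 10.3
gripper_force: 42.1
time: 61.8
ee_pos: [535.5, 220.3, 162.5]
ee_rot: [-0.003, 0.728, 0.685, -0.004]
ft_force: [-19.1, 2.0, 19.3]
opening: 10.3
gripper_force: 42.5
```

```bash
python3 -m pendant '[0,-4,0,0,0,0,0,0,0,0,0,0]'
python3 -m pendant '[0,0,0,0,0,0,0,0,0,0,0,0,0,0,0,0,0,0,0,0,0,0,0,0]' 40
python3 -m pendant '[0,0,-10,0,0,0,0,0,-20,0,0,0,0,0,-30,0,0,0,0,0,-30,0,0,0,0,0,-30,0,0,0,0,0,0,0,0,0,0,0,0,0,0,0]'
python3 - <<'E'
from rk import *
W=cloud(env.camera("wrist"));q=loc(W);k=q[(q[:,0]<20)&(q[:,0]>-25)&(abs(q[:,1])<45)&(q[:,2]>168)&(q[:,2]<182)]
print(len(k),np.percentile(k,[1,50,99],axis=0).round(1).tolist())
c=env.camera("side");cv2.imwrite("pics/p6s.png",cv2.resize(c["pixels"][130:370,140:380],(600,600)))
c=env.camera("top");cv2.imwrite("pics/p6t.png",cv2.resize(c["pixels"][130:340,60:490],(800,391)))
E
```

```text
time: 62.0
ee_pos: [535.3, 220.4, 162.6]
ee_rot: [-0.0, 0.728, 0.685, -0.001]
ft_force: [-5.4, -1.1, 8.7]
opening: 10.1
gripper_force: 41.5
time: 62.4
ee_pos: [536.3, 220.8, 161.3]
ee_rot: [-0.0, 0.728, 0.685, -0.0]
ft_force: [-0.1, 0.6, 0.9]
opening: 40.1
gripper_force: 0.0
time: 63.1
ee_pos: [536.5, 221.0, 282.5]
ee_rot: [0.0, 0.728, 0.685, 0.001]
ft_force: [-0.4, -0.5, -0.2]
opening: 39.8
gripper_force: 0.0
1375 [[-7.5, -43.9, 169.9], [-2.0, 3.8, 173.9], [3.8, 44.2, 176.0]]
```

View pics/p6s.png

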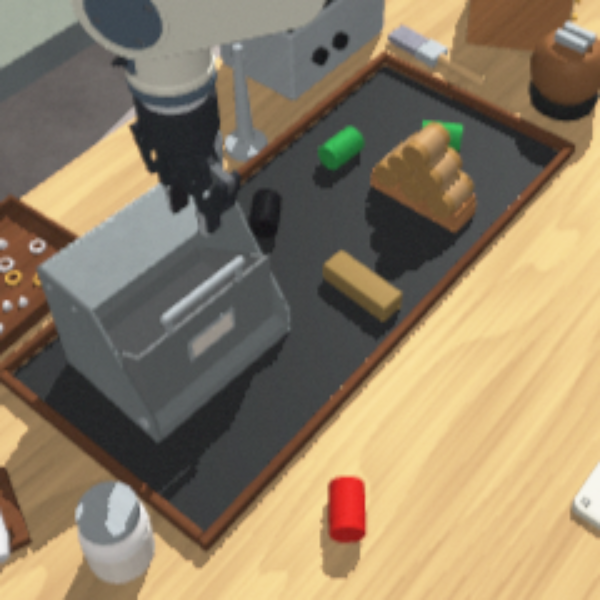

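View pics/p6t.png

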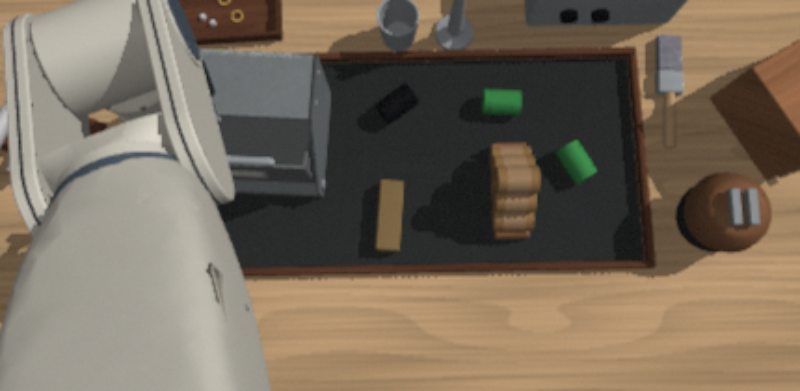

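The bin is shut, with its rod at (205,290) in the side view, and the gripper is clear above it. The pyramid stands at (515,190) in the top view. The block, green and black items haven't moved in either view.

```bash
python3 -c "
from rig import env
print(env.job_done())"
```

```text
the job is handed in; nothing more can be done
None
```

I handed the job in at about 63 s: all six bars are on the rack as a 3-2-1 pyramid, straight to within about 1 mm, the empty bin is tipped shut against its stop, and the last pictures show nothing else moved.

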